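Shut the paper box and crack its breather cap

TASK

The red sheets in the grey keeping box are still drying: gently lower its hinged lid until it is fully shut, then screw the orange knurled breather cap on the lid clockwise until it bottoms out, and back it off a quarter turn so that the box can breathe. Keep hold of the cap there so that it cannot creep while the air settles: finish with the cap still gripped and at rest, do not let go. Leave everything else on the table where it is.

Things in the scene. Friction and masses are not known exactly. Their poses are not given: they have to be found in the camera images.
- box: Dark grey airtight keeping box holding red paper squares, 200 (its x) by 270 (its y) by 85 mm high without its lid, fixed to the table. Origin: centre of its underside. Its +x axis points to the hinge side (roughly away from the robot), z up. The hinge line runs along its y at x = +100 mm, z = 85 mm.
- lid (a joint): Angle of the lid: 0 fully shut, growing as it opens (1.57 would be upright); starts open at 1.0 to 1.35. It turns about the hinge line at the box's far (+x) edge. Stiff hinge (friction 0.6 N m): the lid stays wherever it is left and must be pushed all the way down, which takes a few N near the free edge. When shut its underside is at z = 85 mm and its top at z = 101 mm.
- lid_hinge (a point): Middle of the lid's hinge line, on the lid's underside. The lid is a grey slab 16 mm thick, 200 mm from hinge to free edge and 270 mm wide, about 0.3 kg.
- lid_edge (a point): Middle of the free edge of the lid, on its top face, 200 mm from the hinge line. An 80 mm wide, 8 mm thick finger lip sticks 13 mm out of the free edge, level with the underside, centred 30 mm to the box's +y.
- cap_turn (a joint): Angle of the breather cap on its thread (rad): 0 bottomed out on a hard stop, growing as it is unscrewed. Clockwise seen from above screws it down, anticlockwise backs it off; 4 mm of rise per full turn. It starts on its thread, 2.6 to 4.4 rad from the bottom (travel 7.5 rad). It turns against a light friction of 0.06 N m and stays where it is left.
- cap: Breather cap: orange round knurled cap, 44 mm diameter, 28 mm tall, on a neck on top of the lid, one white index line from centre to rim. Origin: centre of its lower rim, 3 mm above the lid's top when bottomed out; z along its axis, x along the index line. The neck is 105 mm from the hinge line; lid shut: at x = -5, y = -78 mm in the box's frame, cap top then 132 mm above the table when bottomed out.
- cap_top (a point): Centre of the top face of the breather cap, 28 mm above its origin.
- ink_bottle: Bystander: black ink bottle with red cap, 57 mm in diameter, 116 mm tall, standing beside the box. Origin under its centre.
- paperweight: Bystander: dark wooden bar 180 by 26 by 18 mm with a small brass knob, beside the box. Origin under its centre, x along it.
- flask: Bystander: closed black vacuum flask, 68 mm in diameter, 211 mm tall. Origin under its centre.
- inkstone: Bystander: round black ink dish, 112 mm in diameter, 22 mm high. Origin under its centre.
- brush: Bystander: writing brush lying flat, 258 mm long. Origin near its middle, x towards the hair.
- phone: Bystander: black phone lying flat, 150 by 72 by 9 mm. Origin under its centre.
- ink_stick: Bystander: black ink stick lying flat, 95 by 26 by 12 mm. Origin under its centre.

How it is judged:
By the outcome, as a careful person would: the job done as asked, in the order asked, and still so for the second after the job is handed in, while the arm keeps its last pose, push and grip.
It also fails if it takes over 72 s, if anything falls off the work surface, if the arm or the gripper's body presses on something with over 40 N, if the wrist force passes 120 N, or if a joint passes its speed limit or range.

ROBOT

A 7-joint arm with a two-finger parallel gripper is mounted at the origin on the work surface. World frame = base frame: x ahead of the robot, y to its left, z up, the work surface at z = 0. Lengths are in m, angles in rad, forces in N, time in s.
With the tool pointing down it reaches from about 0.425 to 0.925 m from the base axis. Payload 6.8 kg.
Tool frame: the origin (TCP) lies on the centre line of the jaws, within the pads' length; the fingertips stand 14 mm ahead of it and the grasp point (between the pads) lies 5 mm behind it; y points along the fingers, x is the direction in which the jaws open and shut, and the axes are right-handed (so a half turn about y gives the same grasp; the last joint's range is limited). The gripper opens to 85 mm and grips with 20 to 120 N. Pads are 22 mm wide; open, the fingers measure 114 mm over their backs; the gripper's body (76 mm by 85 mm) begins 54 mm behind the grasp point. The pads swing forward as they close: fully open they stand 13 mm farther back than shut.
Start: joints at [1.047, 0.477, 0.022, 1.555, -0.011, 1.109, -0.083], TCP at [0.273, -0.617, 0.209] pointing down, gripper open.
Joint ranges: [-2.96, 2.96], [-0.34, 2.1], [-1.41, 1.46], [0.24, 2.44], [-1.37, 4.51], [0.17, 1.92], [-2.96, 2.96]. Speed limits (rad/s): [2.39, 2.39, 3.14, 3.14, 3.14, 3.14, 3.14].

INTERFACE

Orientations are given as a rotation vector (axis times angle).
In Python, from bench import get_obs, vision, ticket gives the robot as it stands. The module is installed in compiled form; this text tells all that it offers.
- The arm moves only by the tool jog_arm, never from a script. Its argument "motion" is a list of rows, each an object of numbers: "gripper": the finger opening in mm, from 0 to 85.4; "tx", "ty", "tz": the shift along the tool's x, y, z in mm; "ax", "ay", "az": the turn, a rotation vector about the tool's x, y, z in rad. In form: [{"gripper": .., "tx": .., "ty": .., "tz": .., "ax": .., "ay": .., "az": ..}, ...]. A call has 1 to 12 rows; each row shifts and turns the commanded pose from where the row before left it, along the tool's axes as they then stand; what a row does not reach is not made up. A row lasts 1/10 s, in which the tool goes at most 50 mm and 8.59 degrees, less where a joint would pass 70% of its speed; a pose out of reach is approached as far as the arm can. A call is refused whole if a number of a shift passes 50 or a number of a turn 0.15, either way. A call with a gripper value outside its range is refused whole. The fingers move at their own pace and stop on an object; "newtons" is the grip in N (left out, the last holds). Time passes only in rows, so rows that do not move let the fingers close. It gives the time, the measured TCP pose, the force and the opening at its end, in the units of the state.
- get_obs(): the state, without advancing time (a new reading comes with each control period).
- vision.grab_frame(name): name is "scene" or "top"; returns the picture (400x640x3 uint8, red, green, blue); there is no depth.
- vision.get_calibration(name): a dict with "camera_matrix" (3x3 intrinsics, pixels), "world_from_camera" (4x4, takes a point from camera to world coordinates). Camera axes: x right, y down, z forward; pixel columns grow to the right and rows downward; lengths in m; the calibration is good to about 2 mm. A picture is of the moment at which its call begins. get_calibration takes no time and is no camera call.
- ticket.hand_in(): hands the job in, once; it reports no verdict.
The state is a dict: "clock": time; "joints": joint angles; "qvel": joint speeds; "tau": joint torques, N m; "tcp_pos": TCP position; "orientation": TCP orientation; "contact_force": force on the tool from outside, world axes, zero at the start; "moment": the same for the moment, N m; "grip_width": finger opening in m.
Only numpy, scipy, OpenCV 4.12 (cv2) and the standard library are available. Lean on these libraries where they do the work, as an engineer would, in place of code of your own. Each camera call takes 0.05 s, during which the arm holds its last target.

## Working session

There is one attempt and no reset: what is moved stays moved. The work goes in short steps, Python scripts to look and compute and a tool call to move; the robot and the scene stay as the last step left them, time stands still between calls to the robot, and variables do not carry over. Pictures are saved under pics/ and viewed, and the job is handed in when it is done.

Besides the shell and the picture viewer there is one more tool, called after "Emit:" as name(argument=value, ...), one argument or row to a line, values as JSON. jog_arm: Moves the arm, as the interface text tells. Its arguments: {"type":"object","properties":{"motion":{"type":"array"},"newtons":{"type":"number"}},"required":["motion"]}

```bash
ls; mkdir -p pics; python3 - <<'E'
from bench import get_obs, vision
import cv2
o=get_obs(); print(o)
for n in ("scene","top"):
    c=vision.get_calibration(n); print(n,c)
    cv2.imwrite(f"pics/{n}0.png",vision.grab_frame(n)[:,:,::-1])
E
```

```text
pics
{'clock': 0.0, 'joints': array([ 1.04694685,  0.47780649,  0.02234767,  1.55646468, -0.01147061,
        1.1093062 , -0.08312734]), 'qvel': array([ 8.47642296e-04, -5.46060262e-05,  1.10939419e-03, -1.54302077e-04,
        2.00528877e-04, -1.62184279e-03, -4.30879082e-04]), 'tau': array([-3.96147707e-04, -5.96469140e+01,  1.60745535e+00, -2.81196141e+01,
        1.24289506e-02,  9.48759931e-03,  5.49960930e-06]), 'tcp_pos': array([ 0.27232599, -0.61692451,  0.20781606]), 'orientation': array([-1.37678281,  0.89897308, -0.89627519]), 'contact_force': array([-0.05696651, -0.12606328,  0.18058298]), 'moment': array([-0.01445118, -0.0089707 , -0.00614304]), 'grip_width': 0.08555986022038699}
scene {'camera_matrix': array([[428.72868013,   0.        , 324.55440581],
       [  0.        , 428.72868013, 200.55487946],
       [  0.        ,   0.        ,   1.        ]]), 'world_from_camera': array([[ 0.1550134 ,  0.84774978, -0.50723876,  1.26200924],
       [ 0.98779628, -0.14087577,  0.06642682, -0.08578208],
       [-0.01514433, -0.51134561, -0.85924171,  1.29962809],
       [ 0.        ,  0.        ,  0.        ,  1.        ]])}
top {'camera_matrix': array([[486.49730916,   0.        , 319.43745559],
       [  0.        , 486.49730916, 196.81698982],
       [  0.        ,   0.        ,   1.        ]]), 'world_from_camera': array([[-0.02980667, -0.98080025,  0.19272372,  0.31227066],
       [-0.99944674,  0.02639758, -0.02023325,  0.02470988],
       [ 0.01475733, -0.19322018, -0.98104444,  1.38848338],
       [ 0.        ,  0.        ,  0.        ,  1.        ]])}
```

View pics/scene0.png

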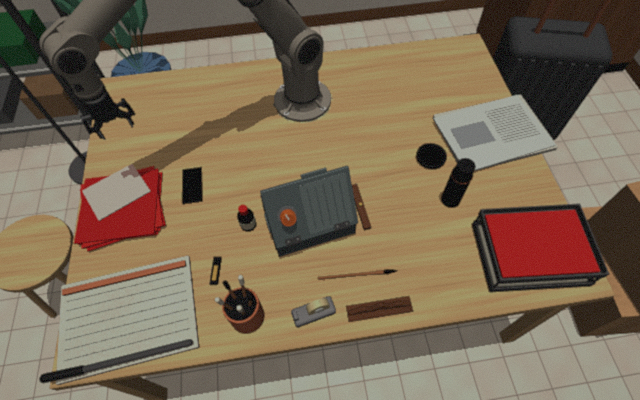

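View pics/top0.png

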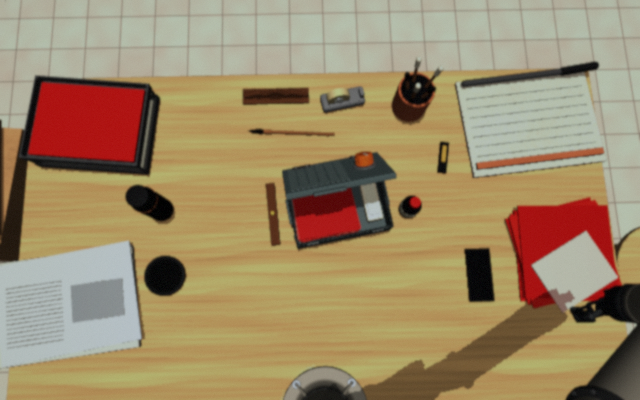

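Scene: the lid is open, with the cap near (288,217) in scene and (364,160) in top. The ink bottle is close beside the box, at (245,217) and (411,205). I'll zoom in for corners.

```bash
python3 - <<'E'
import cv2
a=cv2.imread("pics/scene0.png")[155:260,230:380]; b=cv2.imread("pics/top0.png")[140:260,255:435]
cv2.imwrite("pics/s0z.png",cv2.resize(a,None,fx=5,fy=5,interpolation=cv2.INTER_CUBIC))
cv2.imwrite("pics/t0z.png",cv2.resize(b,None,fx=4.4,fy=4.4,interpolation=cv2.INTER_CUBIC))
E
```

```text
(no output)
```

View pics/s0z.png

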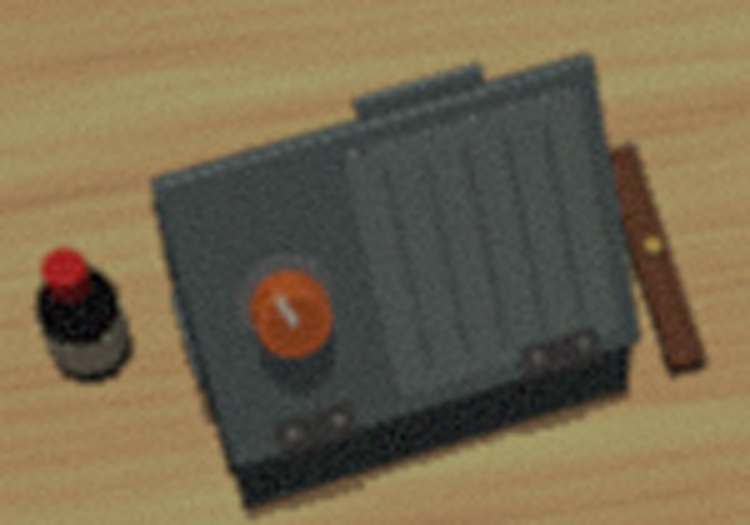

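View pics/t0z.png

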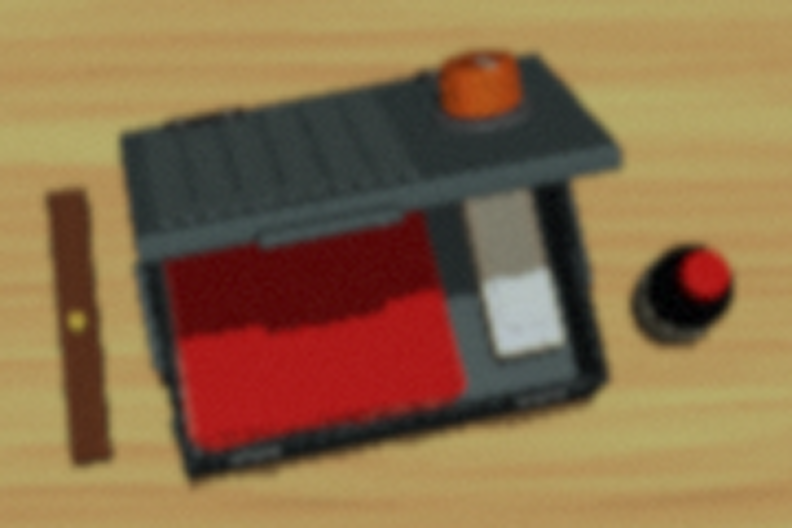

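```bash
cat > h.py <<'E'
import numpy as np
from bench import get_obs, vision
from scipy.spatial.transform import Rotation as R
C={n:vision.get_calibration(n) for n in("scene","top")}
def ray(n,p):
    K=C[n]["camera_matrix"];T=C[n]["world_from_camera"]
    d=T[:3,:3]@np.linalg.solve(K,[p[0],p[1],1]);return T[:3,3],d/np.linalg.norm(d)
def plane(n,p,z):
    o,d=ray(n,p);return o+d*(z-o[2])/d[2]
def tri(ps,pt):
    A=np.zeros((3,3));b=np.zeros(3);L=[ray("scene",ps),ray("top",pt)]
    for o,d in L:
        M=np.eye(3)-np.outer(d,d);A+=M;b+=M@o
    x=np.linalg.solve(A,b);return x,[np.linalg.norm(np.cross(x-o,d)) for o,d in L]
def proj(n,X):
    K=C[n]["camera_matrix"];T=C[n]["world_from_camera"]
    c=K@(T[:3,:3].T@(np.array(X)-T[:3,3]));return c[:2]/c[2]
E
python3 - <<'E'
from h import *
S=lambda x,y:(230+(x+.5)/5-.5,155+(y+.5)/5-.5)
T=lambda x,y:(255+(x+.5)/4.4-.5,140+(y+.5)/4.4-.5)
np.set_printoptions(precision=4,suppress=True)
for n,a,b in[("edgeL",S(595,75),T(137,240)),("edgeR",S(157,190),T(617,153)),("hingeL",S(636,340),T(122,135)),("hingeR",S(235,463),T(540,57)),("captop",S(292,303),T(483,63))]:
    print(n,*tri(a,b))
for p in[(190,465),(607,378)]: print(plane("top",T(*p),.085))
for p in[(195,480),(603,398)]: print(plane("top",T(*p),.0))
for p in[(248,512),(628,395)]: print(plane("scene",S(*p),.0))
E
```

```text
edgeL [0.5455 0.0824 0.246 ] [np.float64(0.0008012321502609046), np.float64(0.0008012321502608679)]
edgeR [ 0.5861 -0.1819  0.2504] [np.float64(0.00032079518297610895), np.float64(0.00032079518297616457)]
hingeL [0.6446 0.0971 0.0884] [np.float64(0.0005681177769877631), np.float64(0.0005681177769877706)]
hingeR [ 0.6886 -0.1656  0.0888] [np.float64(0.0010561464005902892), np.float64(0.0010561464005902602)]
captop [ 0.6505 -0.1149  0.2108] [np.float64(0.0009830743030202207), np.float64(0.0009830743030202187)]
[0.4377 0.0597 0.085 ]
[ 0.4839 -0.1976  0.085 ]
[0.4361 0.0589 0.    ]
[ 0.482  -0.2087  0.    ]
[ 0.6831 -0.1653  0.    ]
[0.6397 0.0965 0.    ]
```

```bash
python3 - <<'E'
from h import *
import cv2
def model(x,y,yaw,th):
    B=R.from_euler('z',yaw); 
    bx=lambda p: B.apply(p)+[x,y,0]
    def lid(r,yy,h): # r from hinge, h above underside
        return bx([.1-r*np.cos(th)+h*np.sin(th),yy,.085+r*np.sin(th)+h*np.cos(th)])
    return bx,lid
for k,th in enumerate((.95,1.1)):
    bx,lid=model(.560,-.055,.168,th)
    pts=[lid(r,y,h) for r in(0,.2) for y in(-.135,.135) for h in(0,.016)]+[lid(.105,-.078,.049)]+[bx([a,b,c]) for a in(-.1,.1) for b in(-.135,.135) for c in(0,.085)]
    for n,(x0,y0,w,h,f) in dict(scene=(230,155,150,105,5),top=(255,140,180,120,4.4)).items():
        im=cv2.imread(f"pics/{n}0.png")[y0:y0+h,x0:x0+w]
        im=cv2.resize(im,None,fx=f,fy=f,interpolation=cv2.INTER_CUBIC)
        for i,p in enumerate(pts):
            u=(proj(n,p)-[x0,y0]+.5)*f-.5
            cv2.circle(im,tuple(int(v) for v in u),3,(0,255,0) if i<8 else (0,255,255) if i>8 else (255,0,255),-1)
        cv2.imwrite(f"pics/m{n}{k}.png",im)
a=[cv2.imread(f"pics/m{n}{k}.png") for k in(0,1) for n in("scene","top")]
a=[cv2.resize(i,(400,290)) for i in a]
cv2.imwrite("pics/m.png",np.vstack([np.hstack(a[:2]),np.hstack(a[2:])]))
E
```

```text
(no output)
```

View pics/m.png

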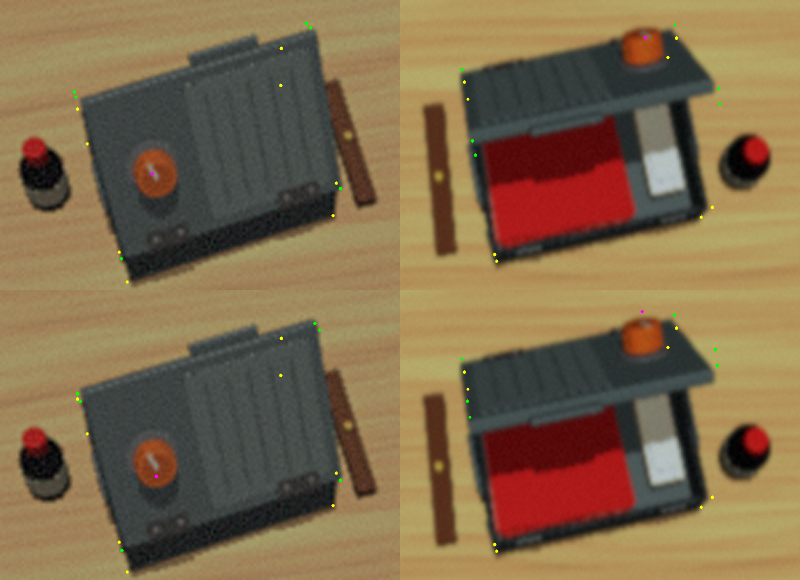

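The overlay agrees with a box centre near (0.56,-0.055), yaw 0.168, lid about 1.03. That is good enough for the push, so next are the tool frame and the path over the lid.

```bash
python3 - <<'E'
from h import *
np.set_printoptions(precision=3,suppress=True)
o=get_obs(); print(o["clock"],o["tcp_pos"]);print(R.from_rotvec(o["orientation"]).as_matrix())
yaw=.168;B=R.from_euler('z',yaw)
for th in(1.05,.8,.6,.4,.2,0):
  r=.17; print(th,B.apply([.1-r*np.cos(th)+.016*np.sin(th),.03,.085+r*np.sin(th)+.016*np.cos(th)])+[.56,-.055,0])
print("bottle cap",plane("top",(411+3,202),.116))
E
```

```text
0.1 [ 0.272 -0.617  0.208]
[[ 0.404 -0.001  0.915]
 [-0.915  0.001  0.404]
 [-0.002 -1.    -0.   ]]
1.05 [ 0.584 -0.021  0.24 ]
0.8 [ 0.548 -0.027  0.218]
0.6 [ 0.524 -0.031  0.194]
0.4 [ 0.505 -0.034  0.166]
0.2 [ 0.492 -0.036  0.134]
0 [ 0.486 -0.037  0.101]
bottle cap [ 0.541 -0.253  0.116]
```

Emit:
jog_arm(
  motion=[
    {"gripper": 0,"ty": -40,"ay": 0.1},
    {"ty": -40,"ay": 0.1},
    {"ty": -40,"ay": 0.048},
    {"ty": -30},
    {"tx": -33,"tz": 30},
    {"tx": -33,"tz": 30},
    {"tx": -33,"tz": 30},
    {"tx": -33,"tz": 30},
    {"tx": -33,"tz": 30},
    {"tx": -33,"tz": 30},
    {"tx": -33,"tz": 30},
    {"tx": -33,"tz": 30},
  ],
  newtons=40,
)

```text
schema error: expected keys gripper, tx, ty, tz, ax, ay, az
```

Emit:
jog_arm(
  motion=[
    {"gripper": 0,"tx": 0,"ty": -40,"tz": 0,"ax": 0,"ay": 0.1,"az": 0},
    {"gripper": 0,"tx": 0,"ty": -40,"tz": 0,"ax": 0,"ay": 0.1,"az": 0},
    {"gripper": 0,"tx": 0,"ty": -40,"tz": 0,"ax": 0,"ay": 0.048,"az": 0},
    {"gripper": 0,"tx": 0,"ty": -30,"tz": 0,"ax": 0,"ay": 0,"az": 0},
    {"gripper": 0,"tx": -33,"ty": 0,"tz": 30,"ax": 0,"ay": 0,"az": 0},
    {"gripper": 0,"tx": -33,"ty": 0,"tz": 30,"ax": 0,"ay": 0,"az": 0},
    {"gripper": 0,"tx": -33,"ty": 0,"tz": 30,"ax": 0,"ay": 0,"az": 0},
    {"gripper": 0,"tx": -33,"ty": 0,"tz": 30,"ax": 0,"ay": 0,"az": 0},
    {"gripper": 0,"tx": -33,"ty": 0,"tz": 30,"ax": 0,"ay": 0,"az": 0},
    {"gripper": 0,"tx": -33,"ty": 0,"tz": 30,"ax": 0,"ay": 0,"az": 0},
    {"gripper": 0,"tx": -33,"ty": 0,"tz": 30,"ax": 0,"ay": 0,"az": 0},
    {"gripper": 0,"tx": -33,"ty": 0,"tz": 30,"ax": 0,"ay": 0,"az": 0},
  ],
  newtons=40,
)

```text
clock: 1.3
tcp_pos: [0.4656, -0.3154, 0.3585]
orientation: [-1.284, 1.085, -1.084]
contact_force: [0.8, 0.4, -0.1]
grip_width: -0.0002
```

Emit:
jog_arm(
  motion=[
    {"gripper": 0,"tx": -32,"ty": 0,"tz": 31,"ax": 0,"ay": 0,"az": 0},
    {"gripper": 0,"tx": -32,"ty": 0,"tz": 31,"ax": 0,"ay": 0,"az": 0},
    {"gripper": 0,"tx": -32,"ty": 0,"tz": 31,"ax": 0,"ay": 0,"az": 0},
    {"gripper": 0,"tx": -32,"ty": 0,"tz": 31,"ax": 0,"ay": 0,"az": 0},
    {"gripper": 0,"tx": -32,"ty": 0,"tz": 31,"ax": 0,"ay": 0,"az": 0},
    {"gripper": 0,"tx": -32,"ty": 0,"tz": 31,"ax": 0,"ay": 0,"az": 0},
    {"gripper": 0,"tx": -32,"ty": 0,"tz": 31,"ax": 0,"ay": 0,"az": 0},
    {"gripper": 0,"tx": -32,"ty": 0,"tz": 31,"ax": 0,"ay": 0,"az": 0},
    {"gripper": 0,"tx": 0,"ty": 0,"tz": 0,"ax": 0,"ay": 0,"az": 0},
  ],
)

```text
clock: 2.2
tcp_pos: [0.6684, -0.0148, 0.357]
orientation: [-1.285, 1.08, -1.073]
contact_force: [0.2, 0.2, 0.6]
grip_width: -0.0002
```

```bash
python3 - <<'E'
from h import *
import cv2
np.set_printoptions(precision=3,suppress=True)
o=get_obs(); print(o["clock"],o["tcp_pos"],o["joints"],o["contact_force"]);print(R.from_rotvec(o["orientation"]).as_matrix())
a=vision.grab_frame("scene")[:,:,::-1][100:280,200:440];b=vision.grab_frame("top")[:,:,::-1][100:280,230:470]
cv2.imwrite("pics/v1.png",np.vstack([cv2.resize(x,(400*1,300)) if 0 else cv2.resize(x,(400,300)) for x in(a,b)]))
E
```

```text
2.2 [ 0.668 -0.015  0.357] [ 0.118  0.396 -0.271  1.353  0.1    1.408 -1.542] [0.216 0.213 0.591]
[[ 0.177 -0.002  0.984]
 [-0.984  0.005  0.177]
 [-0.005 -1.    -0.001]]
```

View pics/v1.png

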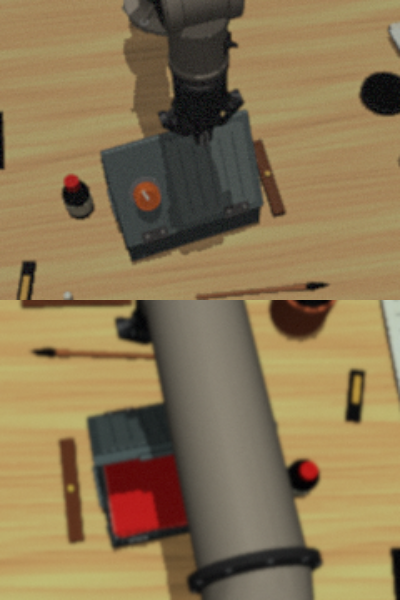

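Emit:
jog_arm(
  motion=[
    {"gripper": 0,"tx": 0,"ty": 33,"tz": -5,"ax": 0,"ay": 0,"az": 0},
    {"gripper": 0,"tx": 0,"ty": 33,"tz": -5,"ax": 0,"ay": 0,"az": 0},
    {"gripper": 0,"tx": 0,"ty": 33,"tz": -10,"ax": 0,"ay": 0,"az": 0},
    {"gripper": 0,"tx": 0,"ty": 0,"tz": -10,"ax": 0,"ay": 0,"az": 0},
    {"gripper": 0,"tx": 0,"ty": 0,"tz": -10,"ax": 0,"ay": 0,"az": 0},
    {"gripper": 0,"tx": 0,"ty": 0,"tz": 0,"ax": 0,"ay": 0,"az": 0},
  ],
)

```text
clock: 2.9
tcp_pos: [0.6275, -0.0312, 0.2625]
orientation: [-1.282, 1.083, -1.088]
contact_force: [-0.1, 0.1, -0.5]
grip_width: 0.0001
```

Emit:
jog_arm(
  motion=[
    {"gripper": 0,"tx": 0,"ty": 2.5,"tz": -10,"ax": 0,"ay": 0,"az": 0},
    {"gripper": 0,"tx": 0,"ty": 2.5,"tz": -10,"ax": 0,"ay": 0,"az": 0},
    {"gripper": 0,"tx": 0,"ty": 2.5,"tz": -10,"ax": 0,"ay": 0,"az": 0},
    {"gripper": 0,"tx": 0,"ty": 4.5,"tz": -7,"ax": 0,"ay": 0,"az": 0},
    {"gripper": 0,"tx": 0,"ty": 4.5,"tz": -7,"ax": 0,"ay": 0,"az": 0},
    {"gripper": 0,"tx": 0,"ty": 4.5,"tz": -7,"ax": 0,"ay": 0,"az": 0},
  ],
)

```text
clock: 3.5
tcp_pos: [0.5766, -0.0386, 0.2383]
orientation: [-1.284, 1.085, -1.085]
contact_force: [-0.5, 0.2, -0.1]
grip_width: -0.0
```

```bash
python3 - <<'E'
from h import *
import cv2
a=vision.grab_frame("scene")[:,:,::-1][130:260,220:380]
cv2.imwrite("pics/v2.png",cv2.resize(a,None,fx=4.5,fy=4.5,interpolation=cv2.INTER_CUBIC))
E
```

```text
(no output)
```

View pics/v2.png

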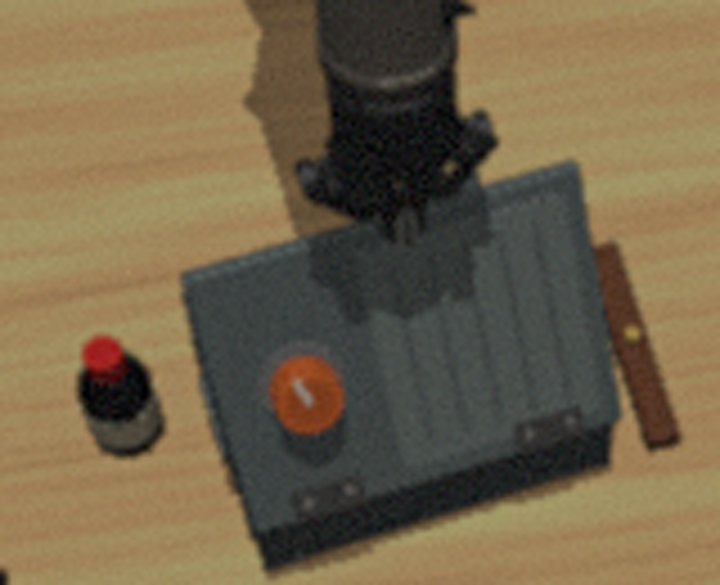

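Emit:
jog_arm(
  motion=[
    {"gripper": 0,"tx": 0,"ty": 6,"tz": -3,"ax": 0,"ay": 0,"az": 0},
    {"gripper": 0,"tx": 0,"ty": 6,"tz": -4,"ax": 0,"ay": 0,"az": 0},
    {"gripper": 0,"tx": 0,"ty": 5,"tz": -5,"ax": 0,"ay": 0,"az": 0},
    {"gripper": 0,"tx": 0,"ty": 5,"tz": -5,"ax": 0,"ay": 0,"az": 0},
  ],
)

```text
clock: 3.95
tcp_pos: [0.5603, -0.0414, 0.2164]
orientation: [-1.284, 1.085, -1.085]
contact_force: [1.3, 0.5, 2.8]
grip_width: 0.0002
```

Emit:
jog_arm(
  motion=[
    {"gripper": 0,"tx": 0,"ty": 5,"tz": -5,"ax": 0,"ay": 0,"az": 0},
    {"gripper": 0,"tx": 0,"ty": 5,"tz": -4.5,"ax": 0,"ay": 0,"az": 0},
    {"gripper": 0,"tx": 0,"ty": 5.5,"tz": -4.5,"ax": 0,"ay": 0,"az": 0},
    {"gripper": 0,"tx": 0,"ty": 5.5,"tz": -4,"ax": 0,"ay": 0,"az": 0},
    {"gripper": 0,"tx": 0,"ty": 6,"tz": -4,"ax": 0,"ay": 0,"az": 0},
    {"gripper": 0,"tx": 0,"ty": 6,"tz": -3.5,"ax": 0,"ay": 0,"az": 0},
    {"gripper": 0,"tx": 0,"ty": 6,"tz": -3,"ax": 0,"ay": 0,"az": 0},
  ],
)

```text
clock: 4.65
tcp_pos: [0.5319, -0.0462, 0.1772]
orientation: [-1.284, 1.085, -1.085]
contact_force: [1.0, 0.1, 2.4]
grip_width: 0.0
```

```bash
python3 - <<'E'
from h import *
import cv2
a=vision.grab_frame("scene")[:,:,::-1][130:260,220:380]
cv2.imwrite("pics/v3.png",cv2.resize(a,None,fx=4.5,fy=4.5,interpolation=cv2.INTER_CUBIC))
E
```

```text
(no output)
```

View pics/v3.png

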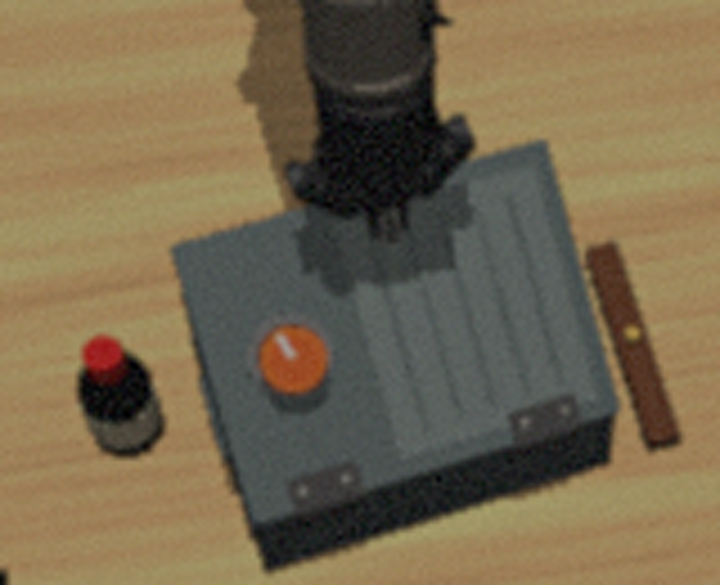

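The lid is following the fingertips at about 2.5 N. I'll continue, slower at the end.

Emit:
jog_arm(
  motion=[
    {"gripper": 0,"tx": 0,"ty": 6,"tz": -3,"ax": 0,"ay": 0,"az": 0},
    {"gripper": 0,"tx": 0,"ty": 6,"tz": -3,"ax": 0,"ay": 0,"az": 0},
    {"gripper": 0,"tx": 0,"ty": 6,"tz": -3,"ax": 0,"ay": 0,"az": 0},
    {"gripper": 0,"tx": 0,"ty": 6,"tz": -2.5,"ax": 0,"ay": 0,"az": 0},
    {"gripper": 0,"tx": 0,"ty": 6,"tz": -2,"ax": 0,"ay": 0,"az": 0},
    {"gripper": 0,"tx": 0,"ty": 6,"tz": -2,"ax": 0,"ay": 0,"az": 0},
    {"gripper": 0,"tx": 0,"ty": 6,"tz": -1,"ax": 0,"ay": 0,"az": 0},
    {"gripper": 0,"tx": 0,"ty": 4,"tz": -1,"ax": 0,"ay": 0,"az": 0},
  ],
)

```text
clock: 5.5
tcp_pos: [0.5147, -0.0491, 0.1311]
orientation: [-1.284, 1.085, -1.084]
contact_force: [-0.9, 0.3, 3.0]
grip_width: -0.0001
```

Emit:
jog_arm(
  motion=[
    {"gripper": 0,"tx": 0,"ty": 3,"tz": 0,"ax": 0,"ay": 0,"az": 0},
    {"gripper": 0,"tx": 0,"ty": 3,"tz": 0,"ax": 0,"ay": 0,"az": 0},
    {"gripper": 0,"tx": 0,"ty": 2,"tz": 0,"ax": 0,"ay": 0,"az": 0},
    {"gripper": 0,"tx": 0,"ty": 2,"tz": 0,"ax": 0,"ay": 0,"az": 0},
    {"gripper": 0,"tx": 0,"ty": 1,"tz": 0,"ax": 0,"ay": 0,"az": 0},
  ],
)

```text
clock: 6.0
tcp_pos: [0.5151, -0.049, 0.1206]
orientation: [-1.284, 1.085, -1.085]
contact_force: [-1.1, -0.6, 3.2]
grip_width: 0.0001
```

Emit:
jog_arm(
  motion=[
    {"gripper": 0,"tx": 0,"ty": 2,"tz": 0,"ax": 0,"ay": 0,"az": 0},
    {"gripper": 0,"tx": 0,"ty": 1.5,"tz": 0,"ax": 0,"ay": 0,"az": 0},
    {"gripper": 0,"tx": 0,"ty": 1,"tz": 0,"ax": 0,"ay": 0,"az": 0},
    {"gripper": 0,"tx": 0,"ty": 0,"tz": 0,"ax": 0,"ay": 0,"az": 0},
  ],
)

```text
clock: 6.4
tcp_pos: [0.5151, -0.049, 0.1161]
orientation: [-1.284, 1.085, -1.085]
contact_force: [-0.4, -0.4, 0.1]
grip_width: -0.0
```

Emit:
jog_arm(
  motion=[
    {"gripper": 0,"tx": 0,"ty": 1,"tz": 0,"ax": 0,"ay": 0,"az": 0},
    {"gripper": 0,"tx": 0,"ty": 1,"tz": 0,"ax": 0,"ay": 0,"az": 0},
  ],
)

```text
clock: 6.6
tcp_pos: [0.5151, -0.049, 0.1143]
orientation: [-1.284, 1.085, -1.085]
contact_force: [-0.1, -1.0, 1.7]
grip_width: -0.0001
```

Emit:
jog_arm(
  motion=[
    {"gripper": 0,"tx": 0,"ty": 1,"tz": 0,"ax": 0,"ay": 0,"az": 0},
    {"gripper": 0,"tx": 0,"ty": 1,"tz": 0,"ax": 0,"ay": 0,"az": 0},
  ],
)

```text
clock: 6.8
tcp_pos: [0.5151, -0.049, 0.1122]
orientation: [-1.284, 1.085, -1.085]
contact_force: [-1.1, -0.3, 2.1]
grip_width: -0.0
```

Emit:
jog_arm(
  motion=[
    {"gripper": 0,"tx": 0,"ty": 1,"tz": 0,"ax": 0,"ay": 0,"az": 0},
    {"gripper": 0,"tx": 0,"ty": 1,"tz": 0,"ax": 0,"ay": 0,"az": 0},
  ],
)

```text
clock: 7.0
tcp_pos: [0.5151, -0.049, 0.1102]
orientation: [-1.284, 1.085, -1.085]
contact_force: [0.1, -0.1, 3.0]
grip_width: 0.0001
```

Emit:
jog_arm(
  motion=[
    {"gripper": 0,"tx": 0,"ty": 1,"tz": 0,"ax": 0,"ay": 0,"az": 0},
    {"gripper": 0,"tx": 0,"ty": 1,"tz": 0,"ax": 0,"ay": 0,"az": 0},
  ],
)

```text
clock: 7.2
tcp_pos: [0.5151, -0.049, 0.1082]
orientation: [-1.284, 1.085, -1.085]
contact_force: [-0.2, -0.4, 1.7]
grip_width: 0.0001
```

```bash
python3 - <<'E'
from h import *
import cv2
a=vision.grab_frame("scene")[:,:,::-1][130:260,220:380]
cv2.imwrite("pics/v4.png",cv2.resize(a,None,fx=4.5,fy=4.5,interpolation=cv2.INTER_CUBIC))
E
```

```text
(no output)
```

View pics/v4.png

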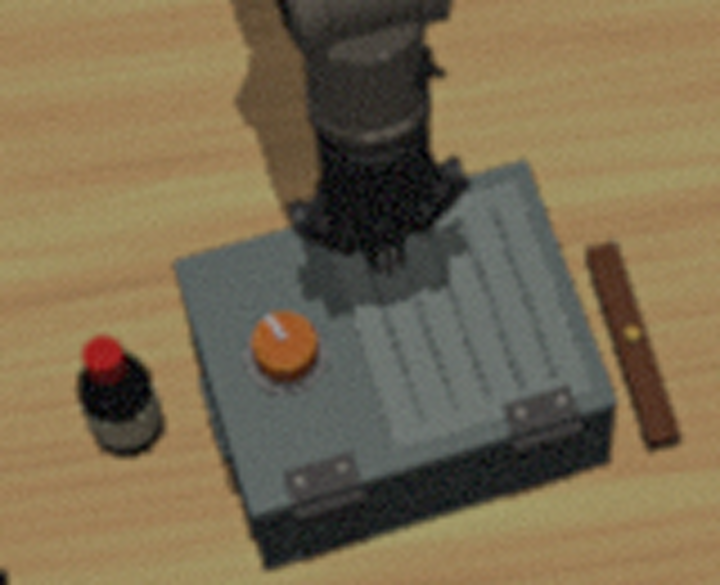

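Emit:
jog_arm(
  motion=[
    {"gripper": 0,"tx": 0,"ty": 1,"tz": 0,"ax": 0,"ay": 0,"az": 0},
    {"gripper": 0,"tx": 0,"ty": 1,"tz": 0,"ax": 0,"ay": 0,"az": 0},
  ],
)

```text
clock: 7.45
tcp_pos: [0.5152, -0.049, 0.1062]
orientation: [-1.284, 1.085, -1.085]
contact_force: [-1.4, 0.6, 1.7]
grip_width: 0.0003
```

Emit:
jog_arm(
  motion=[
    {"gripper": 0,"tx": 0,"ty": 1,"tz": 0,"ax": 0,"ay": 0,"az": 0},
    {"gripper": 0,"tx": 0,"ty": 1,"tz": 0,"ax": 0,"ay": 0,"az": 0},
  ],
)

```text
clock: 7.65
tcp_pos: [0.5151, -0.049, 0.1042]
orientation: [-1.284, 1.085, -1.085]
contact_force: [-1.2, -0.2, 2.1]
grip_width: -0.0
```

Emit:
jog_arm(
  motion=[
    {"gripper": 0,"tx": 0,"ty": 1,"tz": 0,"ax": 0,"ay": 0,"az": 0},
    {"gripper": 0,"tx": 0,"ty": 1,"tz": 0,"ax": 0,"ay": 0,"az": 0},
  ],
)

```text
clock: 7.85
tcp_pos: [0.5151, -0.049, 0.1022]
orientation: [-1.284, 1.085, -1.085]
contact_force: [-1.3, -0.4, 2.7]
grip_width: -0.0002
```

```bash
python3 - <<'E'
from h import *
import cv2
np.set_printoptions(precision=4,suppress=True)
im=vision.grab_frame("scene")[:,:,::-1]
a=im[130:260,220:380]
cv2.imwrite("pics/v5.png",cv2.resize(a,None,fx=4.5,fy=4.5,interpolation=cv2.INTER_CUBIC))
E
```

```text
(no output)
```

View pics/v5.png

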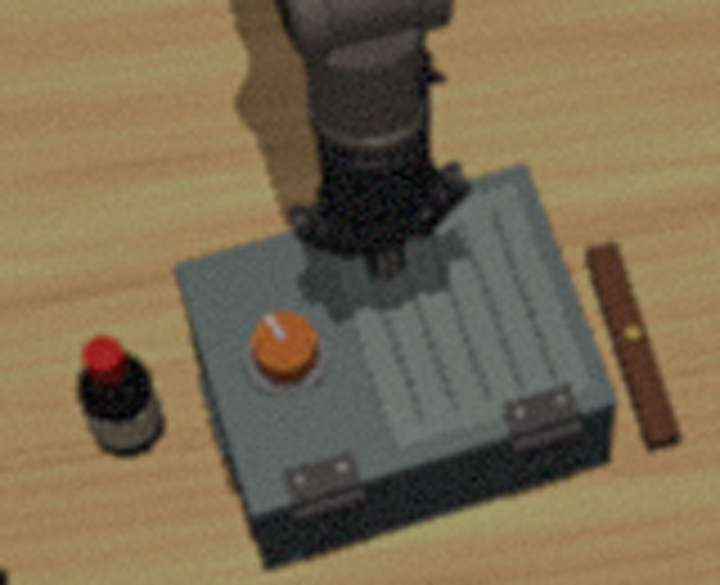

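```bash
python3 - <<'E'
from h import *
np.set_printoptions(precision=4,suppress=True)
S=lambda x,y:(220+(x+.5)/4.5-.5,130+(y+.5)/4.5-.5)
o=get_obs();print(o["moment"],o["contact_force"],o["tcp_pos"])
P=[S(177,268),S(525,168),S(612,403),S(255,517)]
for z in(.101,.111,.121):
    q=[plane("scene",p,z) for p in P]; print(z,*q)
    print(np.linalg.norm(q[0]-q[1]))
q=[plane("scene",p,.101) for p in P];e=(q[0]+q[1])/2;h=(q[2]+q[3])/2
print(e,h,np.linalg.norm(e-h), np.arctan2((h-e)[1],(h-e)[0]))
E
```

```text
[-0.0834  0.2156 -0.0426] [-1.6495  0.5169  0.743 ] [ 0.515  -0.0491  0.1021]
0.101 [ 0.4754 -0.2009  0.101 ] [0.4292 0.067  0.101 ] [0.6383 0.0933 0.101 ] [ 0.6853 -0.1638  0.101 ]
0.2718780610856876
0.111 [ 0.4819 -0.1999  0.111 ] [0.4361 0.0657 0.111 ] [0.6435 0.0918 0.111 ] [ 0.6901 -0.1632  0.111 ]
0.26960981738574297
0.121 [ 0.4885 -0.199   0.121 ] [0.4431 0.0645 0.121 ] [0.6487 0.0903 0.121 ] [ 0.6949 -0.1625  0.121 ]
0.2673415736857983
[ 0.4523 -0.0669  0.101 ] [ 0.6618 -0.0353  0.101 ] 0.21194517451734515 0.15006500457537716
```

Emit:
jog_arm(
  motion=[
    {"gripper": 0,"tx": 0,"ty": 1,"tz": 0,"ax": 0,"ay": 0,"az": 0},
    {"gripper": 0,"tx": 0,"ty": 1,"tz": 0,"ax": 0,"ay": 0,"az": 0},
  ],
)

```text
clock: 8.1
tcp_pos: [0.5151, -0.049, 0.1002]
orientation: [-1.284, 1.085, -1.085]
contact_force: [-1.3, 0.0, 2.1]
grip_width: 0.0
```

```bash
python3 - <<'E'
from h import *
import cv2
np.set_printoptions(precision=4,suppress=True)
for i in range(3):
    o=get_obs();print(o["moment"],o["contact_force"],o["joints"])
    im=vision.grab_frame("top")[:,:,::-1]
a=im[120:280,220:420]
cv2.imwrite("pics/v6.png",cv2.resize(a,None,fx=3.7,fy=3.7,interpolation=cv2.INTER_CUBIC))
E
```

```text
[-0.0762  0.3004  0.0102] [-1.3192  0.0121  2.1069] [ 0.1955  0.3733 -0.2681  2.014   0.139   0.7714 -1.5579]
[-0.0854  0.1766 -0.0074] [0.0245 0.0774 0.9811] [ 0.1955  0.3735 -0.268   2.0141  0.1391  0.7712 -1.5579]
[-0.056   0.0609 -0.0068] [-0.0601 -0.6366  0.0159] [ 0.1955  0.3734 -0.2681  2.014   0.139   0.7711 -1.5579]
```

View pics/v6.png

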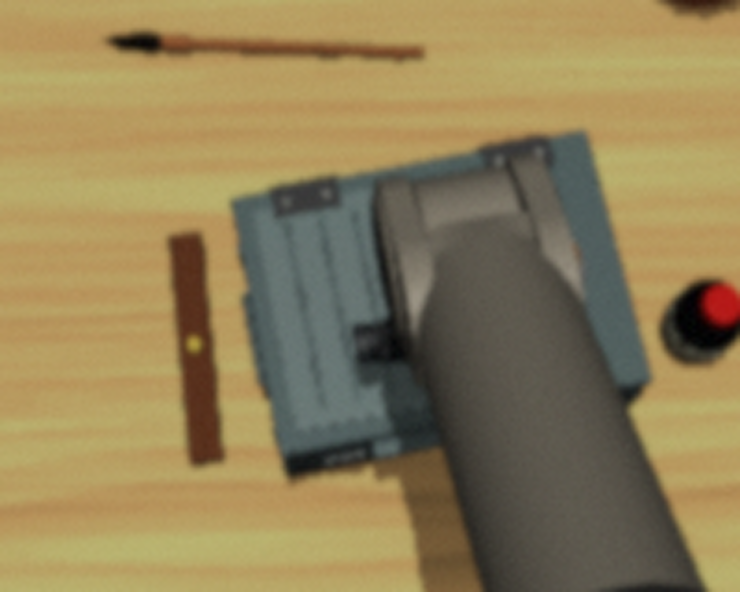

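Emit:
jog_arm(
  motion=[
    {"gripper": 0,"tx": 0,"ty": 1,"tz": 0,"ax": 0,"ay": 0,"az": 0},
    {"gripper": 0,"tx": 0,"ty": 1,"tz": 0,"ax": 0,"ay": 0,"az": 0},
    {"gripper": 0,"tx": 0,"ty": 1,"tz": 0,"ax": 0,"ay": 0,"az": 0},
  ],
)

```text
clock: 8.55
tcp_pos: [0.515, -0.0491, 0.0972]
orientation: [-1.284, 1.085, -1.085]
contact_force: [-1.3, -1.3, 2.4]
grip_width: -0.0003
```

```bash
python3 - <<'E'
from h import *
import cv2
im=vision.grab_frame("scene")[:,:,::-1]
a=im[155:225,255:345]
cv2.imwrite("pics/v7.png",cv2.resize(a,None,fx=8,fy=8,interpolation=cv2.INTER_CUBIC))
print(proj("scene",[.515,-.049,.0972]),proj("scene",[.515,-.049,.083]))
E
```

```text
[305.98922572 193.40128682] [306.21261437 195.64440297]
```

View pics/v7.png

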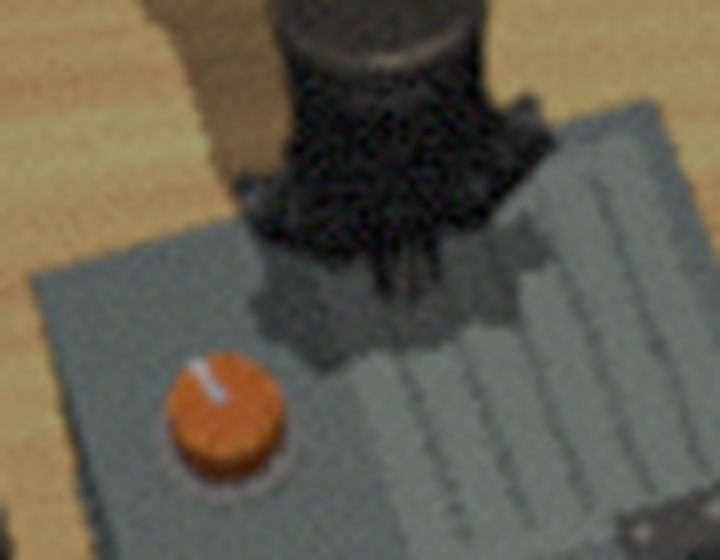

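Emit:
jog_arm(
  motion=[
    {"gripper": 0,"tx": 0,"ty": 1,"tz": 0,"ax": 0,"ay": 0,"az": 0},
    {"gripper": 0,"tx": 0,"ty": 1,"tz": 0,"ax": 0,"ay": 0,"az": 0},
  ],
)

```text
clock: 8.8
tcp_pos: [0.5151, -0.049, 0.0952]
orientation: [-1.284, 1.085, -1.085]
contact_force: [-2.4, -0.2, 1.6]
grip_width: 0.0003
```

Emit:
jog_arm(
  motion=[
    {"gripper": 0,"tx": 0,"ty": 1,"tz": 0,"ax": 0,"ay": 0,"az": 0},
    {"gripper": 0,"tx": 0,"ty": 1,"tz": 0,"ax": 0,"ay": 0,"az": 0},
  ],
)

```text
clock: 9.0
tcp_pos: [0.5151, -0.0491, 0.0932]
orientation: [-1.284, 1.085, -1.085]
contact_force: [-1.3, 0.2, 2.0]
grip_width: 0.0003
```

Emit:
jog_arm(
  motion=[
    {"gripper": 0,"tx": 0,"ty": 1,"tz": 0,"ax": 0,"ay": 0,"az": 0},
    {"gripper": 0,"tx": 0,"ty": 1,"tz": 0,"ax": 0,"ay": 0,"az": 0},
  ],
)

```text
clock: 9.2
tcp_pos: [0.5151, -0.049, 0.0912]
orientation: [-1.284, 1.085, -1.085]
contact_force: [-0.3, -0.1, 1.9]
grip_width: -0.0001
```

```bash
python3 - <<'E'
from h import *
import cv2
im=vision.grab_frame("scene")[:,:,::-1]
a=im[155:255,255:365]
cv2.imwrite("pics/v8.png",cv2.resize(a,None,fx=6,fy=6,interpolation=cv2.INTER_CUBIC))
E
```

```text
(no output)
```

View pics/v8.png

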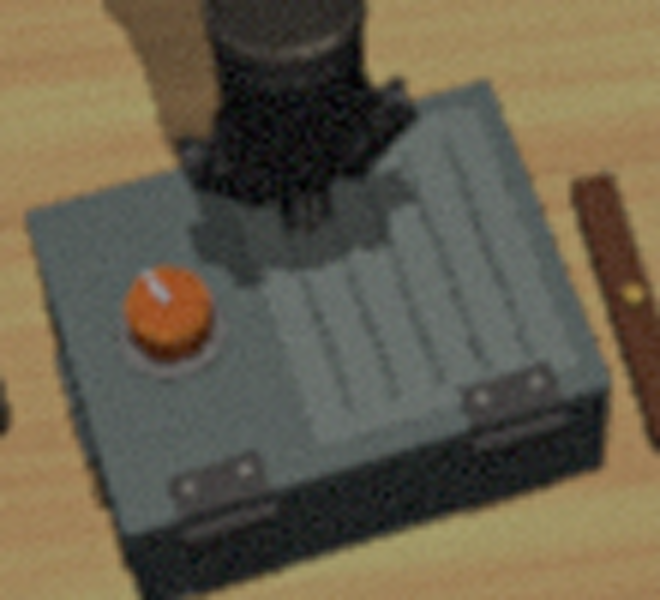

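```bash
python3 - <<'E'
from h import *
np.set_printoptions(precision=4,suppress=True)
S=lambda x,y:(255+(x+.5)/6-.5,155+(y+.5)/6-.5)
P=[S(28,213),S(490,83),S(606,383),S(128,530)]
q=[plane("scene",p,.101) for p in P];e=(q[0]+q[1])/2;h=(q[2]+q[3])/2
print(q,e,h,np.linalg.norm(e-h),[np.linalg.norm(q[0]-q[1]),np.linalg.norm(q[2]-q[3])], np.arctan2((h-e)[1],(h-e)[0]))
E
```

```text
[array([ 0.4791, -0.2002,  0.101 ]), array([0.4352, 0.0659, 0.101 ]), array([0.6357, 0.0937, 0.101 ]), array([ 0.6798, -0.1644,  0.101 ])] [ 0.4571 -0.0671  0.101 ] [ 0.6577 -0.0353  0.101 ] 0.2030970155188043 [np.float64(0.2696804019128907), np.float64(0.2618848749398572)] 0.15730042898566723
```

Emit:
jog_arm(
  motion=[
    {"gripper": 0,"tx": 0,"ty": 1,"tz": 0,"ax": 0,"ay": 0,"az": 0},
    {"gripper": 0,"tx": 0,"ty": 1,"tz": 0,"ax": 0,"ay": 0,"az": 0},
  ],
)

```text
clock: 9.45
tcp_pos: [0.5151, -0.049, 0.0892]
orientation: [-1.284, 1.085, -1.085]
contact_force: [-0.1, -0.2, 1.2]
grip_width: 0.0
```

Emit:
jog_arm(
  motion=[
    {"gripper": 0,"tx": 0,"ty": 1,"tz": 0,"ax": 0,"ay": 0,"az": 0},
    {"gripper": 0,"tx": 0,"ty": 1,"tz": 0,"ax": 0,"ay": 0,"az": 0},
  ],
)

```text
clock: 9.65
tcp_pos: [0.5151, -0.0491, 0.0872]
orientation: [-1.284, 1.085, -1.085]
contact_force: [-1.9, -1.0, 1.2]
grip_width: 0.0
```

Emit:
jog_arm(
  motion=[
    {"gripper": 0,"tx": 0,"ty": 1,"tz": 0,"ax": 0,"ay": 0,"az": 0},
    {"gripper": 0,"tx": 0,"ty": 1,"tz": 0,"ax": 0,"ay": 0,"az": 0},
  ],
)

```text
clock: 9.85
tcp_pos: [0.5151, -0.049, 0.0852]
orientation: [-1.284, 1.085, -1.085]
contact_force: [-1.1, -0.6, 2.4]
grip_width: 0.0
```

```bash
python3 - <<'E'
from h import *
import cv2
im=vision.grab_frame("scene")[:,:,::-1]
a=im[155:255,255:365]
cv2.imwrite("pics/v9.png",cv2.resize(a,None,fx=6,fy=6,interpolation=cv2.INTER_CUBIC))
for z in(.123,.111,.101,.091,.081):print(z,proj("scene",[.515,-.049,z]))
E
```

```text
0.123 [305.57333178 189.22516412]
0.111 [305.76840606 191.18396674]
0.101 [305.92879052 192.79443782]
0.091 [306.08723381 194.38541706]
0.081 [306.24377096 195.95725618]
```

View pics/v9.png

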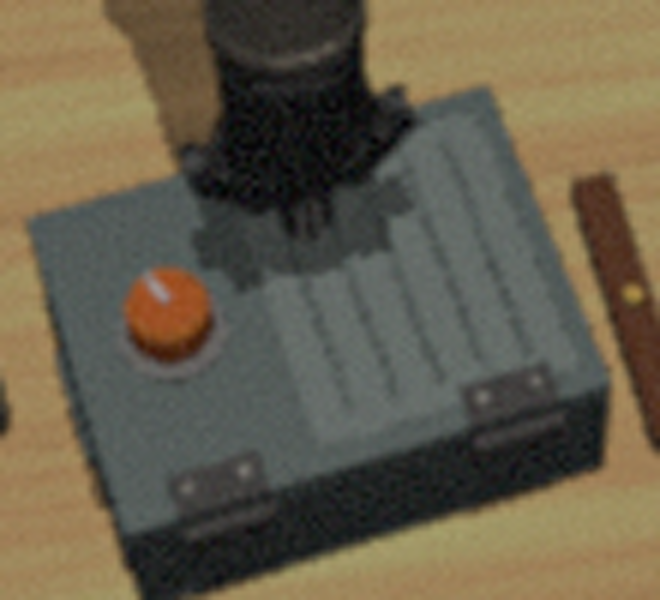

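Emit:
jog_arm(
  motion=[
    {"gripper": 0,"tx": 0,"ty": 1,"tz": 0,"ax": 0,"ay": 0,"az": 0},
    {"gripper": 0,"tx": 0,"ty": 1,"tz": 0,"ax": 0,"ay": 0,"az": 0},
  ],
)

```text
clock: 10.1
tcp_pos: [0.5151, -0.049, 0.0833]
orientation: [-1.284, 1.085, -1.085]
contact_force: [-1.9, -0.6, 2.3]
grip_width: -0.0001
```

Emit:
jog_arm(
  motion=[
    {"gripper": 0,"tx": 0,"ty": 1,"tz": 0,"ax": 0,"ay": 0,"az": 0},
    {"gripper": 0,"tx": 0,"ty": 1,"tz": 0,"ax": 0,"ay": 0,"az": 0},
  ],
)

```text
clock: 10.3
tcp_pos: [0.5151, -0.049, 0.0812]
orientation: [-1.284, 1.085, -1.085]
contact_force: [-2.0, 1.1, 1.0]
grip_width: 0.0002
```

```bash
python3 - <<'E'
from h import *
import cv2
im=vision.grab_frame("scene")[:,:,::-1]
a=im[155:255,255:365]
cv2.imwrite("pics/v10.png",cv2.resize(a,None,fx=7,fy=7,interpolation=cv2.INTER_CUBIC))
im=vision.grab_frame("top")[:,:,::-1]
a=im[140:260,265:415]
cv2.imwrite("pics/v10t.png",cv2.resize(a,None,fx=5,fy=5,interpolation=cv2.INTER_CUBIC))
E
```

```text
(no output)
```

View pics/v10.png

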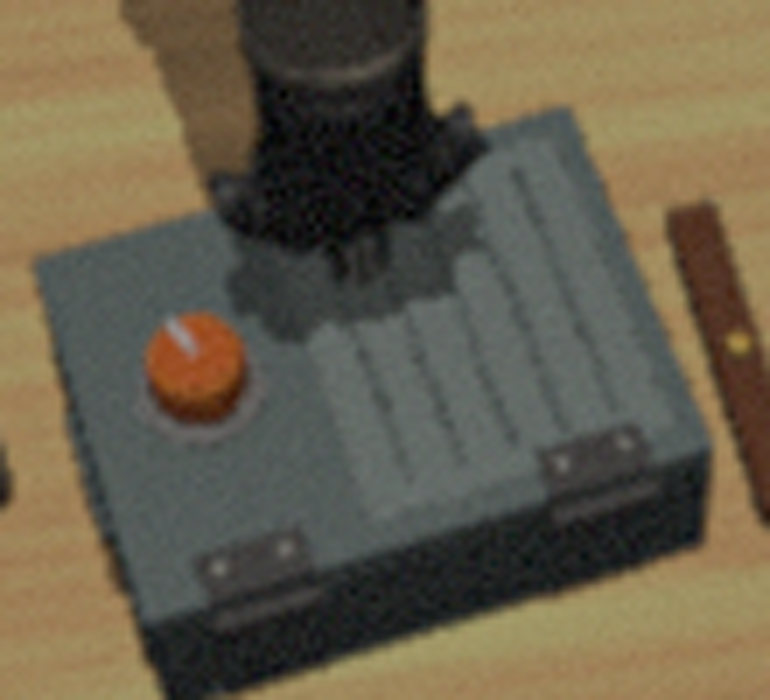

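View pics/v10t.png

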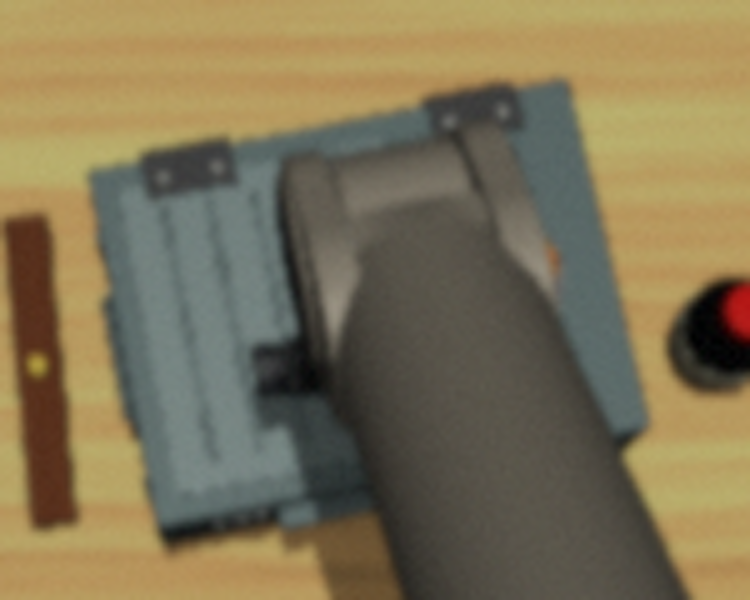

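```bash
python3 - <<'E'
from h import *
np.set_printoptions(precision=4,suppress=True)
S=lambda x,y:(255+(x+.5)/7-.5,155+(y+.5)/7-.5)
T=lambda x,y:(265+(x+.5)/5-.5,140+(y+.5)/5-.5)
P=[S(37,260),S(570,105),S(708,448),S(145,620)]
q=[plane("scene",p,.101) for p in P];e=(q[0]+q[1])/2;h=(q[2]+q[3])/2
print(q,e,h,np.linalg.norm(e-h),[np.linalg.norm(q[0]-q[1]),np.linalg.norm(q[2]-q[3])])
print(tri(P[1],T(162,525)),tri(P[2],T(90,173)),tri(P[3],T(567,80)),tri(P[0],T(648,425)))
for x in(.505,.515,.526):
  for z in (.087,.101): print(x,z,proj("scene",[x,-.049+(x-.515)*.17,z]))
E
```

```text
[array([ 0.4858, -0.1987,  0.101 ]), array([0.4398, 0.0643, 0.101 ]), array([0.6363, 0.094 , 0.101 ]), array([ 0.6803, -0.1664,  0.101 ])] [ 0.4628 -0.0672  0.101 ] [ 0.6583 -0.0362  0.101 ] 0.19793726910830728 [np.float64(0.2669492190901331), np.float64(0.26412197386259034)]
(array([0.4384, 0.0629, 0.0993]), [np.float64(0.0015589639139323064), np.float64(0.0015589639139323055)]) (array([0.6323, 0.096 , 0.0933]), [np.float64(0.0008349042926194728), np.float64(0.0008349042926194044)]) (array([ 0.6777, -0.1668,  0.0958]), [np.float64(0.00011344498551244564), np.float64(0.00011344498551238592)]) (array([ 0.4844, -0.1993,  0.099 ]), [np.float64(0.0004453238125665352), np.float64(0.0004453238125664691)])
0.505 0.087 [305.2446 192.5628]
0.505 0.101 [305.0164 190.3278]
0.515 0.087 [306.1501 195.0164]
0.515 0.101 [305.9288 192.7944]
0.526 0.087 [307.1534 197.7352]
0.526 0.101 [306.9399 195.5279]
```

Emit:
jog_arm(
  motion=[
    {"gripper": 0,"tx": 0,"ty": 1,"tz": 0,"ax": 0,"ay": 0,"az": 0},
    {"gripper": 0,"tx": 0,"ty": 1,"tz": 0,"ax": 0,"ay": 0,"az": 0},
  ],
)

```text
clock: 10.6
tcp_pos: [0.5152, -0.049, 0.0793]
orientation: [-1.284, 1.085, -1.085]
contact_force: [-1.5, 0.0, 2.4]
grip_width: -0.0002
```

Emit:
jog_arm(
  motion=[
    {"gripper": 0,"tx": 0,"ty": 1,"tz": 0,"ax": 0,"ay": 0,"az": 0},
    {"gripper": 0,"tx": 0,"ty": 1,"tz": 0,"ax": 0,"ay": 0,"az": 0},
  ],
)

```text
clock: 10.8
tcp_pos: [0.5153, -0.049, 0.0784]
orientation: [-1.284, 1.085, -1.085]
contact_force: [-8.3, -0.3, 24.4]
grip_width: 0.0004
```

Force jumped to 24 N and motion stopped, so the lid is on a hard stop. I'll retreat and check that, and also where the real fingertip sits, because contact came about 22 mm behind the stated tip.

Emit:
jog_arm(
  motion=[
    {"gripper": 0,"tx": 0,"ty": -2,"tz": 0,"ax": 0,"ay": 0,"az": 0},
    {"gripper": 0,"tx": 0,"ty": -20,"tz": 0,"ax": 0,"ay": 0,"az": 0},
    {"gripper": 0,"tx": 0,"ty": -40,"tz": 0,"ax": 0,"ay": 0,"az": 0},
    {"gripper": 0,"tx": 0,"ty": -40,"tz": 0,"ax": 0,"ay": 0,"az": 0},
    {"gripper": 0,"tx": 0,"ty": -30,"tz": 0,"ax": 0,"ay": 0,"az": 0},
    {"gripper": 0,"tx": 0,"ty": 0,"tz": 0,"ax": 0,"ay": 0,"az": 0},
  ],
)

```text
clock: 11.4
tcp_pos: [0.5184, -0.0489, 0.2138]
orientation: [-1.278, 1.078, -1.09]
contact_force: [-0.1, -0.0, -0.7]
grip_width: -0.0
```

```bash
python3 - <<'E'
from h import *
import cv2
o=get_obs();print(o["tcp_pos"],o["contact_force"])
im=vision.grab_frame("scene")[:,:,::-1].copy()
a=im[125:245,250:365]
a=cv2.resize(a,None,fx=5,fy=5,interpolation=cv2.INTER_CUBIC)
p=o["tcp_pos"];m=R.from_rotvec(o["orientation"]).as_matrix()
for d,c in((0,(0,255,0)),(.014,(0,0,255))):
    u=(proj("scene",p+d*m[:,1])-[250,125]+.5)*5-.5; cv2.circle(a,tuple(int(v) for v in u),3,c,-1)
cv2.imwrite("pics/v11.png",a)
E
```

```text
[ 0.51839848 -0.04890009  0.21378056] [-0.12248875 -0.02440971 -0.68298305]
```

View pics/v11.png

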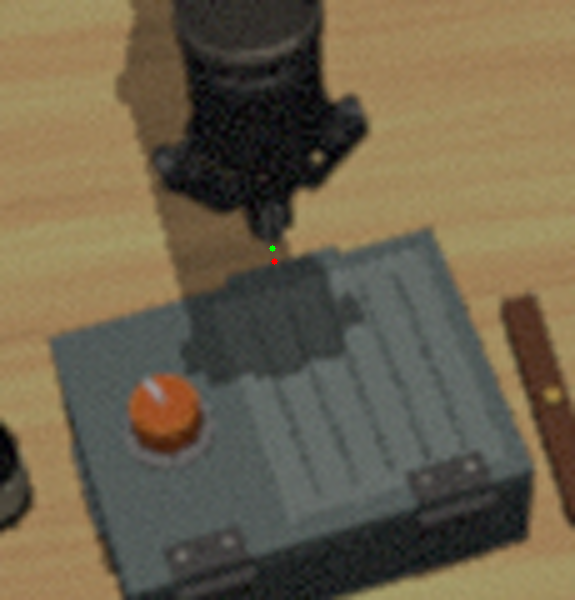

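```bash
python3 - <<'E'
from h import *
import cv2
np.set_printoptions(precision=4,suppress=True)
S=lambda x,y:(250+(x+.5)/5-.5,125+(y+.5)/5-.5)
P=[S(50,340),S(432,228),S(531,470),S(125,592)]
q=[plane("scene",p,.101) for p in P];e=(q[0]+q[1])/2;h=(q[2]+q[3])/2
print(np.array(q),e,h,np.linalg.norm(e-h),np.arctan2((h-e)[1],(h-e)[0]),np.arctan2((q[0]-q[1])[0],(q[1]-q[0])[1]))
im=vision.grab_frame("scene")
hsv=cv2.cvtColor(im,cv2.COLOR_RGB2HSV)
m=cv2.inRange(hsv,(4,150,110),(16,255,255));m[:, :265]=0;m[:,300:]=0;m[:185]=0;m[235:]=0
ys,xs=np.nonzero(m);print(len(xs),xs.min(),xs.max(),ys.min(),ys.max())
for y in range(ys.min(),ys.max()+1):
    x=xs[ys==y];print(y,x.min(),x.max())
cv2.imwrite("pics/cap12.png",cv2.resize(im[190:225,265:300,::-1],None,fx=16,fy=16,interpolation=cv2.INTER_CUBIC))
E
```

```text
[[ 0.4891 -0.1998  0.101 ]
 [ 0.4423  0.0638  0.101 ]
 [ 0.6364  0.0943  0.101 ]
 [ 0.6794 -0.1684  0.101 ]] [ 0.4657 -0.068   0.101 ] [ 0.6579 -0.0371  0.101 ] 0.19468780988000178 0.15951963827887194 0.17572692366908346
108 276 288 200 211
200 281 284
201 282 286
202 283 287
203 277 288
204 277 288
205 276 288
206 276 288
207 276 288
208 276 288
209 277 287
210 278 286
211 279 285
```

View pics/cap12.png

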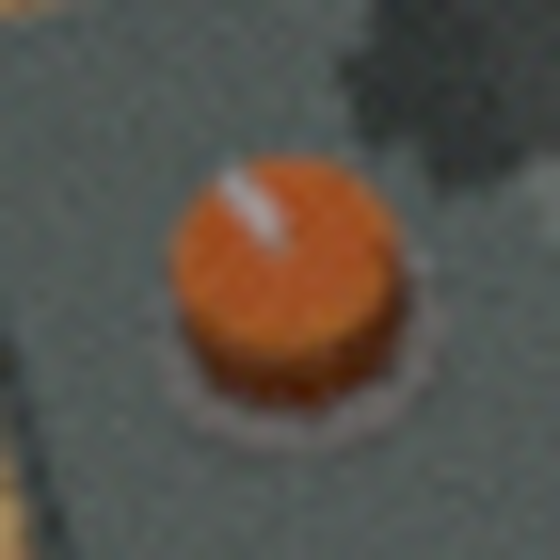

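```bash
python3 - <<'E'
from h import *
np.set_printoptions(precision=4,suppress=True)
p=(265+284.5/16-.5,190+252.5/16-.5)
print(p,plane("scene",p,.134))
q=(265+281/16-.5,190+244/16-.5);r=(265+232/16-.5,190+182/16-.5)
a,b=plane("scene",q,.134),plane("scene",r,.134);print(a,b,np.linalg.norm(a-b),np.arctan2(*(b-a)[[1,0]]))
o=get_obs();print(o["tcp_pos"],o["joints"]);print(R.from_rotvec(o["orientation"]).as_matrix())
E
```

```text
(282.28125, 205.28125) [ 0.5692 -0.1297  0.134 ]
[ 0.5671 -0.1302  0.134 ] [ 0.5514 -0.1383  0.134 ] 0.01770587630470315 -2.6663964587584617
[ 0.5156 -0.049   0.2097] [ 0.2214  0.2341 -0.2874  1.912   0.0783  1.0045 -1.5036]
[[ 0.167   0.0017  0.986 ]
 [-0.986  -0.0002  0.167 ]
 [ 0.0005 -1.      0.0017]]
```

Emit:
jog_arm(
  motion=[
    {"gripper": 66,"tx": 30,"ty": 0,"tz": 13,"ax": 0,"ay": 0,"az": 0},
    {"gripper": 66,"tx": 30,"ty": 0,"tz": 13,"ax": 0,"ay": 0,"az": 0},
    {"gripper": 66,"tx": 29,"ty": 0,"tz": 13,"ax": 0,"ay": 0,"az": 0},
    {"gripper": 66,"tx": 0,"ty": 0,"tz": 0,"ax": 0,"ay": -0.15,"az": 0},
    {"gripper": 66,"tx": 0,"ty": 0,"tz": 0,"ax": 0,"ay": -0.15,"az": 0},
    {"gripper": 66,"tx": 0,"ty": 0,"tz": 0,"ax": 0,"ay": -0.15,"az": 0},
    {"gripper": 66,"tx": 0,"ty": 0,"tz": 0,"ax": 0,"ay": -0.15,"az": 0},
    {"gripper": 66,"tx": 0,"ty": 0,"tz": 0,"ax": 0,"ay": -0.15,"az": 0},
    {"gripper": 66,"tx": 0,"ty": 0,"tz": 0,"ax": 0,"ay": -0.15,"az": 0},
    {"gripper": 66,"tx": 0,"ty": 0,"tz": 0,"ax": 0,"ay": -0.15,"az": 0},
    {"gripper": 66,"tx": 0,"ty": 0,"tz": 0,"ax": 0,"ay": -0.15,"az": 0},
  ],
)

```text
clock: 12.6
tcp_pos: [0.5675, -0.1301, 0.2072]
orientation: [-1.565, 0.157, -0.152]
contact_force: [0.2, -0.1, -0.1]
grip_width: 0.0662
```

```bash
python3 - <<'E'
from h import *
np.set_printoptions(precision=4,suppress=True)
o=get_obs();print(o["clock"],o["tcp_pos"],o["joints"],o["grip_width"]);print(R.from_rotvec(o["orientation"]).as_matrix())
E
```

```text
12.6 [ 0.5675 -0.1301  0.2072] [ 0.4784  0.3664 -0.4572  1.7577  0.1811  1.0624 -0.2382] 0.06620065487605357
[[ 0.9807 -0.0029  0.1954]
 [-0.1954  0.0009  0.9807]
 [-0.003  -1.      0.0003]]
```

Emit:
jog_arm(
  motion=[
    {"gripper": 66,"tx": 0,"ty": 0,"tz": 0,"ax": 0,"ay": -0.15,"az": 0},
    {"gripper": 66,"tx": 0,"ty": 0,"tz": 0,"ax": 0,"ay": -0.15,"az": 0},
    {"gripper": 66,"tx": 0,"ty": 0,"tz": 0,"ax": 0,"ay": -0.15,"az": 0},
    {"gripper": 66,"tx": 0,"ty": 0,"tz": 0,"ax": 0,"ay": -0.15,"az": 0},
    {"gripper": 66,"tx": 0,"ty": 0,"tz": 0,"ax": 0,"ay": -0.15,"az": 0},
    {"gripper": 66,"tx": 0,"ty": 0,"tz": 0,"ax": 0,"ay": -0.15,"az": 0},
    {"gripper": 66,"tx": 0,"ty": 0,"tz": 0,"ax": 0,"ay": -0.15,"az": 0},
    {"gripper": 66,"tx": 0,"ty": 0,"tz": 0,"ax": 0,"ay": -0.15,"az": 0},
    {"gripper": 66,"tx": 0,"ty": 0,"tz": 0,"ax": 0,"ay": -0.15,"az": 0},
  ],
)

```text
clock: 13.5
tcp_pos: [0.5675, -0.13, 0.2073]
orientation: [-1.376, -0.895, 0.898]
contact_force: [-0.3, 1.0, 0.3]
grip_width: 0.066
```

Emit:
jog_arm(
  motion=[
    {"gripper": 66,"tx": 0,"ty": 0,"tz": 0,"ax": 0,"ay": -0.15,"az": 0},
    {"gripper": 66,"tx": 0,"ty": 0,"tz": 0,"ax": 0,"ay": -0.15,"az": 0},
    {"gripper": 66,"tx": 0,"ty": 0,"tz": 0,"ax": 0,"ay": -0.15,"az": 0},
    {"gripper": 66,"tx": 0,"ty": 0,"tz": 0,"ax": 0,"ay": -0.15,"az": 0},
    {"gripper": 66,"tx": 0,"ty": 0,"tz": 0,"ax": 0,"ay": -0.15,"az": 0},
    {"gripper": 66,"tx": 0,"ty": 0,"tz": 0,"ax": 0,"ay": -0.15,"az": 0},
    {"gripper": 66,"tx": 0,"ty": 0,"tz": 0,"ax": 0,"ay": -0.15,"az": 0},
    {"gripper": 66,"tx": 0,"ty": 0,"tz": 0,"ax": 0,"ay": -0.15,"az": 0},
    {"gripper": 66,"tx": 0,"ty": 0,"tz": 0,"ax": 0,"ay": 0,"az": 0},
  ],
)

```text
clock: 14.4
tcp_pos: [0.5676, -0.1301, 0.2074]
orientation: [-0.732, -1.755, 1.753]
contact_force: [0.1, -0.5, 1.1]
grip_width: 0.0662
```

```bash
python3 - <<'E'
from h import *
import cv2
np.set_printoptions(precision=4,suppress=True)
o=get_obs();print(o["clock"],o["tcp_pos"],o["joints"],o["grip_width"]);m=R.from_rotvec(o["orientation"]).as_matrix();print(m)
im=vision.grab_frame("scene")[:,:,::-1]
a=cv2.resize(im[120:240,240:350],None,fx=5,fy=5,interpolation=cv2.INTER_CUBIC)
for d,c in((0,(0,255,0)),(.014,(0,0,255)),(-.022,(255,255,0))):
    for s in(-.033,.033):
        u=(proj("scene",o["tcp_pos"]+d*m[:,1]+s*m[:,0])-[240,120]+.5)*5-.5; cv2.circle(a,tuple(int(v) for v in u),2,c,-1)
cv2.imwrite("pics/v13.png",a)
print((np.array([.569,-.130,0])-o["tcp_pos"])@m)
E
```

```text
14.4 [ 0.5676 -0.1301  0.2074] [ 0.848   0.5034 -0.9825  1.7342  0.452   1.1539  2.0815] 0.06620620207356778
[[-0.7016 -0.0024 -0.7125]
 [ 0.7125  0.0019 -0.7016]
 [ 0.0031 -1.      0.0004]]
[-0.0015  0.2074 -0.0012]
```

View pics/v13.png

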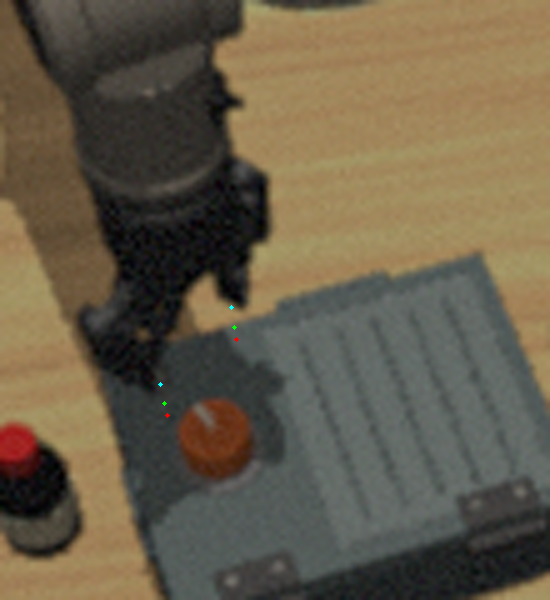

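Emit:
jog_arm(
  motion=[
    {"gripper": 66,"tx": -1.5,"ty": 30,"tz": -1.2,"ax": 0,"ay": 0,"az": 0},
    {"gripper": 66,"tx": 0,"ty": 30,"tz": 0,"ax": 0,"ay": 0,"az": 0},
    {"gripper": 66,"tx": 0,"ty": 20,"tz": 0,"ax": 0,"ay": 0,"az": 0},
    {"gripper": 66,"tx": 0,"ty": 15,"tz": 0,"ax": 0,"ay": 0,"az": 0},
    {"gripper": 66,"tx": 0,"ty": 5,"tz": 0,"ax": 0,"ay": 0,"az": 0},
    {"gripper": 66,"tx": 0,"ty": 0,"tz": 0,"ax": 0,"ay": 0,"az": 0},
  ],
)

```text
clock: 15.05
tcp_pos: [0.5702, -0.1303, 0.1089]
orientation: [-0.736, -1.753, 1.753]
contact_force: [-0.9, -0.6, 0.4]
grip_width: 0.0661
```

```bash
python3 - <<'E'
from h import *
import cv2
np.set_printoptions(precision=4,suppress=True)
o=get_obs();print(o["clock"],o["tcp_pos"],o["joints"],o["grip_width"],o["contact_force"]);m=R.from_rotvec(o["orientation"]).as_matrix();print(m)
im=vision.grab_frame("scene")[:,:,::-1]
a=cv2.resize(im[150:230,240:330],None,fx=8,fy=8,interpolation=cv2.INTER_CUBIC)
cv2.imwrite("pics/v14.png",a)
E
```

```text
15.05 [ 0.5702 -0.1303  0.1089] [ 0.7825  0.6115 -0.9038  1.8203  0.5679  0.9934  1.988 ] 0.06609569368784653 [-0.8698 -0.6087  0.382 ]
[[-0.6999 -0.0008 -0.7143]
 [ 0.7143  0.0004 -0.6999]
 [ 0.0008 -1.      0.0003]]
```

View pics/v14.png

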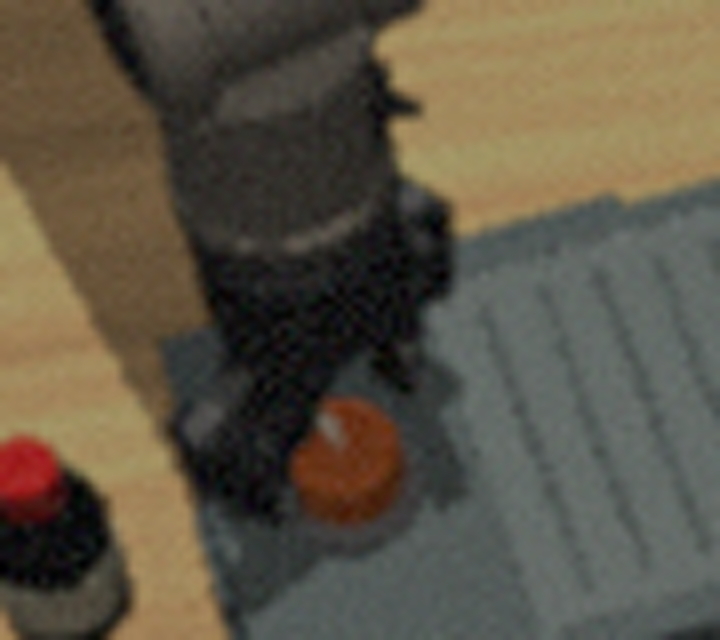

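Emit:
jog_arm(
  motion=[
    {"gripper": 66,"tx": 0,"ty": 6,"tz": 0,"ax": 0,"ay": 0,"az": 0},
    {"gripper": 66,"tx": 0,"ty": 6,"tz": 0,"ax": 0,"ay": 0,"az": 0},
    {"gripper": 66,"tx": 0,"ty": 6,"tz": 0,"ax": 0,"ay": 0,"az": 0},
    {"gripper": 66,"tx": 0,"ty": 4,"tz": 0,"ax": 0,"ay": 0,"az": 0},
    {"gripper": 66,"tx": 0,"ty": 0,"tz": 0,"ax": 0,"ay": 0,"az": 0},
  ],
)

```text
clock: 15.6
tcp_pos: [0.5699, -0.1305, 0.0866]
orientation: [-0.735, -1.753, 1.754]
contact_force: [0.2, -0.2, 0.1]
grip_width: 0.0664
```

```bash
python3 - <<'E'
from h import *
import cv2
np.set_printoptions(precision=4,suppress=True)
im=vision.grab_frame("scene")[:,:,::-1]
a=cv2.resize(im[150:230,240:330],None,fx=8,fy=8,interpolation=cv2.INTER_CUBIC)
cv2.imwrite("pics/v15.png",a)
E
```

```text
(no output)
```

View pics/v15.png

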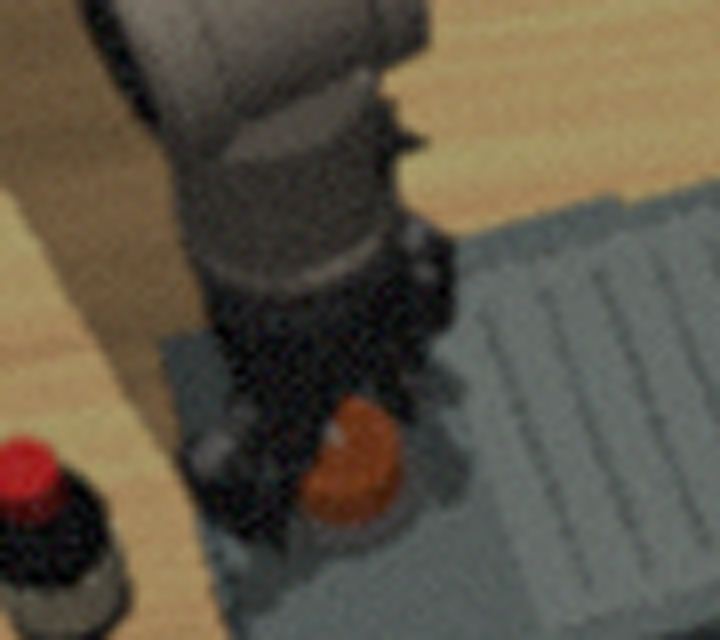

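Emit:
jog_arm(
  motion=[
    {"gripper": 66,"tx": 0,"ty": 2,"tz": 0,"ax": 0,"ay": 0,"az": 0},
    {"gripper": 66,"tx": 0,"ty": 1.5,"tz": 0,"ax": 0,"ay": 0,"az": 0},
    {"gripper": 30,"tx": 0,"ty": 0,"tz": 0,"ax": 0,"ay": 0,"az": 0},
    {"gripper": 30,"tx": 0,"ty": 0,"tz": 0,"ax": 0,"ay": 0,"az": 0},
    {"gripper": 30,"tx": 0,"ty": 0,"tz": 0,"ax": 0,"ay": 0,"az": 0},
    {"gripper": 30,"tx": 0,"ty": 0,"tz": 0,"ax": 0,"ay": 0,"az": 0},
    {"gripper": 30,"tx": 0,"ty": 0,"tz": 0,"ax": 0,"ay": 0,"az": 0},
    {"gripper": 30,"tx": 0,"ty": 0,"tz": 0,"ax": 0,"ay": 0,"az": 0},
  ],
  newtons=40,
)

```text
clock: 16.45
tcp_pos: [0.5677, -0.1277, 0.0842]
orientation: [-0.729, -1.753, 1.754]
contact_force: [-10.1, 5.1, 11.0]
grip_width: 0.0428
```

```bash
python3 - <<'E'
from h import *
import cv2
np.set_printoptions(precision=4,suppress=True)
o=get_obs();print(o["clock"],o["tcp_pos"],o["joints"],o["grip_width"],o["contact_force"],o["moment"]);m=R.from_rotvec(o["orientation"]).as_matrix();print(m)
im=vision.grab_frame("scene")[:,:,::-1]
a=cv2.resize(im[150:230,240:330],None,fx=8,fy=8,interpolation=cv2.INTER_CUBIC)
cv2.imwrite("pics/v16.png",a)
E
```

```text
16.45 [ 0.5677 -0.1277  0.0842] [ 0.7644  0.6398 -0.8835  1.8404  0.597   0.9577  1.9637] 0.04284626864672135 [-10.0504   5.1261  10.9705] [ 1.2253  2.3542 -0.0676]
[[-0.7019 -0.0053 -0.7123]
 [ 0.7123  0.0019 -0.7019]
 [ 0.005  -1.      0.0024]]
```

View pics/v16.png

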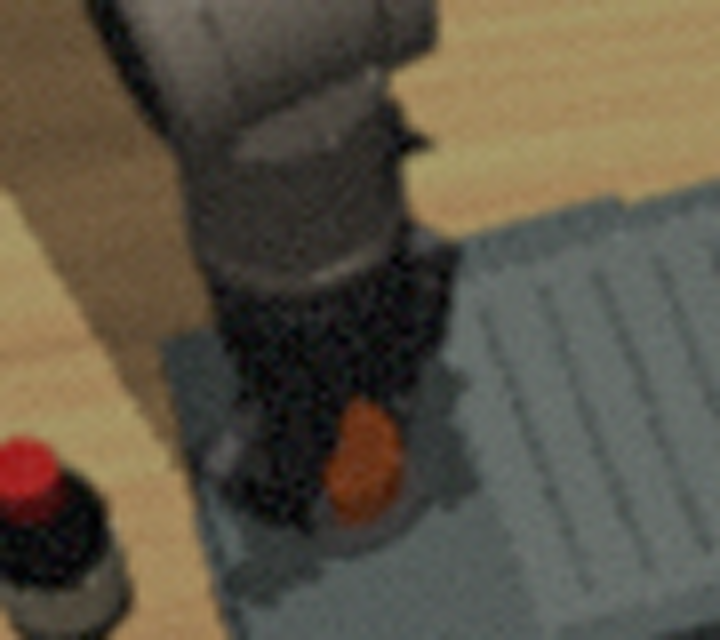

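Emit:
jog_arm(
  motion=[
    {"gripper": 30,"tx": 2,"ty": -0.5,"tz": 0,"ax": 0,"ay": 0,"az": 0},
    {"gripper": 30,"tx": 1.5,"ty": -0.5,"tz": 0,"ax": 0,"ay": 0,"az": 0},
    {"gripper": 30,"tx": 0,"ty": 0,"tz": 0,"ax": 0,"ay": 0,"az": 0},
  ],
)

```text
clock: 16.8
tcp_pos: [0.5676, -0.1277, 0.0849]
orientation: [-0.735, -1.754, 1.754]
contact_force: [-1.7, 1.8, 2.2]
grip_width: 0.043
```

```bash
cat > st.py <<'E'
from h import *
np.set_printoptions(precision=4,suppress=True)
o=get_obs();m=R.from_rotvec(o["orientation"]).as_matrix();print(o["clock"],o["tcp_pos"],o["joints"],o["grip_width"],"F",o["contact_force"],"M",o["moment"],"tool-x yaw",np.arctan2(m[1,0],m[0,0]),"tilt",m[:2,1])
print("F tool",o["contact_force"]@m)
E
python3 st.py
```

```text
16.8 [ 0.5676 -0.1277  0.0849] [ 0.7651  0.6358 -0.8834  1.8444  0.5983  0.9521  1.9603] 0.043036986662180844 F [-1.6588  1.8299  2.1697] M [0.3981 0.5271 0.048 ] tool-x yaw 2.3472120806734136 tilt [-0.0004  0.0001]
F tool [ 2.4686 -2.1689 -0.0984]
```

Emit:
jog_arm(
  motion=[
    {"gripper": 30,"tx": 0,"ty": 0.07,"tz": 0,"ax": 0,"ay": 0.1,"az": 0},
    {"gripper": 30,"tx": 0,"ty": 0.07,"tz": 0,"ax": 0,"ay": 0.1,"az": 0},
    {"gripper": 30,"tx": 0,"ty": 0.07,"tz": 0,"ax": 0,"ay": 0.1,"az": 0},
    {"gripper": 30,"tx": 0,"ty": 0.07,"tz": 0,"ax": 0,"ay": 0.1,"az": 0},
    {"gripper": 30,"tx": 0,"ty": 0.07,"tz": 0,"ax": 0,"ay": 0.1,"az": 0},
    {"gripper": 30,"tx": 0,"ty": 0.07,"tz": 0,"ax": 0,"ay": 0.1,"az": 0},
  ],
)

```text
clock: 17.4
tcp_pos: [0.5681, -0.1284, 0.0846]
orientation: [-1.124, -1.335, 1.335]
contact_force: [-1.8, -0.0, 1.7]
grip_width: 0.0427
```

```bash
python3 st.py
```

```text
17.4 [ 0.5681 -0.1284  0.0846] [ 0.6752  0.586  -0.7468  1.8494  0.4996  0.9028  1.4349] 0.04274296602100416 F [-1.7885 -0.018   1.6636] M [0.0168 0.3143 0.0586] tool-x yaw 1.7425853910769737 tilt [ 0.0003 -0.0005]
F tool [ 0.2872 -1.6642  1.7648]
```

Emit:
jog_arm(
  motion=[
    {"gripper": 30,"tx": 0,"ty": 0.1,"tz": 0,"ax": 0,"ay": 0.14,"az": 0},
    {"gripper": 30,"tx": 0,"ty": 0.09,"tz": 0,"ax": 0,"ay": 0.14,"az": 0},
    {"gripper": 30,"tx": 0,"ty": 0.09,"tz": 0,"ax": 0,"ay": 0.14,"az": 0},
    {"gripper": 30,"tx": 0,"ty": 0.09,"tz": 0,"ax": 0,"ay": 0.14,"az": 0},
    {"gripper": 30,"tx": 0,"ty": 0.09,"tz": 0,"ax": 0,"ay": 0.14,"az": 0},
    {"gripper": 30,"tx": 0,"ty": 0.09,"tz": 0,"ax": 0,"ay": 0.14,"az": 0},
    {"gripper": 30,"tx": 0,"ty": 0.09,"tz": 0,"ax": 0,"ay": 0.14,"az": 0},
    {"gripper": 30,"tx": 0,"ty": 0.09,"tz": 0,"ax": 0,"ay": 0.14,"az": 0},
    {"gripper": 30,"tx": 0,"ty": 0.09,"tz": 0,"ax": 0,"ay": 0.14,"az": 0},
    {"gripper": 30,"tx": 0,"ty": 0.09,"tz": 0,"ax": 0,"ay": 0.14,"az": 0},
    {"gripper": 30,"tx": 0,"ty": 0.09,"tz": 0,"ax": 0,"ay": 0.14,"az": 0},
    {"gripper": 30,"tx": 0,"ty": 0.09,"tz": 0,"ax": 0,"ay": 0.14,"az": 0},
  ],
)

```text
clock: 18.6
tcp_pos: [0.5668, -0.1304, 0.0833]
orientation: [-1.573, -0.045, 0.049]
contact_force: [-5.4, -4.6, 4.9]
grip_width: 0.0429
```

```bash
python3 st.py
```

```text
18.6 [ 0.5668 -0.1304  0.0833] [ 0.3893  0.4983 -0.3525  1.8703  0.2326  0.8147 -0.0249] 0.04292858077308512 F [-5.4038 -4.5921  4.9388] M [-0.7696  0.9695  0.0475] tool-x yaw 0.059722781561905296 tilt [-0.0021 -0.0026]
F tool [-5.6792 -4.9158 -4.2734]
```

Emit:
jog_arm(
  motion=[
    {"gripper": 30,"tx": -1.5,"ty": -0.4,"tz": -1.3,"ax": 0,"ay": 0,"az": 0},
    {"gripper": 30,"tx": 0,"ty": 0.06,"tz": 0,"ax": 0,"ay": 0.1,"az": 0},
    {"gripper": 30,"tx": 0,"ty": 0.06,"tz": 0,"ax": 0,"ay": 0.1,"az": 0},
    {"gripper": 30,"tx": 0,"ty": 0,"tz": 0,"ax": 0,"ay": 0.05,"az": 0},
  ],
)

```text
clock: 19.0
tcp_pos: [0.5663, -0.1304, 0.0834]
orientation: [-1.567, 0.145, -0.145]
contact_force: [-2.2, -1.4, 0.8]
grip_width: 0.0426
```

```bash
python3 st.py
```

```text
19.0 [ 0.5663 -0.1304  0.0834] [ 0.3473  0.4897 -0.2957  1.8756  0.193   0.8041 -0.2348] 0.04263162906337705 F [-2.2231 -1.3615  0.8452] M [-0.4741  0.2107  0.102 ] tool-x yaw -0.18468101830515218 tilt [-0.0003 -0.0011]
F tool [-1.9354 -0.843  -1.7475]
```

Emit:
jog_arm(
  motion=[
    {"gripper": 30,"tx": -0.5,"ty": 0.04,"tz": -0.5,"ax": 0,"ay": 0.07,"az": 0},
    {"gripper": 30,"tx": 0,"ty": 0.04,"tz": 0,"ax": 0,"ay": 0.07,"az": 0},
    {"gripper": 30,"tx": 0,"ty": 0.04,"tz": 0,"ax": 0,"ay": 0.07,"az": 0},
  ],
)

```text
clock: 19.3
tcp_pos: [0.566, -0.1303, 0.0833]
orientation: [-1.549, 0.309, -0.309]
contact_force: [-1.3, -2.7, 0.4]
grip_width: 0.043
```

```bash
python3 st.py
```

```text
19.3 [ 0.566  -0.1303  0.0833] [ 0.3099  0.4841 -0.2466  1.8794  0.1603  0.7969 -0.4155] 0.04299092073132451 F [-1.2926 -2.6902  0.4474] M [-0.3143  0.1355  0.0739] tool-x yaw -0.39371956780502293 tilt [ 0.0002 -0.0005]
F tool [-0.1615 -0.4462 -2.9804]
```

Emit:
jog_arm(
  motion=[
    {"gripper": 30,"tx": 0,"ty": 0.04,"tz": -0.5,"ax": 0,"ay": 0.07,"az": 0},
    {"gripper": 30,"tx": 0,"ty": 0.04,"tz": 0,"ax": 0,"ay": 0.07,"az": 0},
    {"gripper": 30,"tx": 0,"ty": 0.04,"tz": 0,"ax": 0,"ay": 0.07,"az": 0},
    {"gripper": 30,"tx": 0,"ty": 0.04,"tz": 0,"ax": 0,"ay": 0.07,"az": 0},
  ],
)

```text
clock: 19.7
tcp_pos: [0.5656, -0.1301, 0.0831]
orientation: [-1.506, 0.527, -0.527]
contact_force: [-1.8, 0.7, 1.5]
grip_width: 0.0427
```

```bash
python3 st.py
```

```text
19.7 [ 0.5656 -0.1301  0.0831] [ 0.2588  0.4785 -0.1803  1.8837  0.1165  0.7898 -0.6572] 0.042678878230187275 F [-1.8253  0.7446  1.4865] M [-0.0048  0.2251  0.1368] tool-x yaw -0.673259596894545 tilt [-0.0004  0.0001]
F tool [-1.8918 -1.4858 -0.5562]
```

Emit:
jog_arm(
  motion=[
    {"gripper": 30,"tx": -0.3,"ty": 0.04,"tz": -0.3,"ax": 0,"ay": 0.06,"az": 0},
    {"gripper": 30,"tx": 0,"ty": 0.04,"tz": 0,"ax": 0,"ay": 0.06,"az": 0},
  ],
)

```text
clock: 19.9
tcp_pos: [0.5655, -0.13, 0.0831]
orientation: [-1.48, 0.619, -0.62]
contact_force: [-0.2, -0.4, 0.4]
grip_width: 0.0429
```

```bash
python3 st.py
```

```text
19.9 [ 0.5655 -0.13    0.0831] [ 0.2366  0.4763 -0.1519  1.8861  0.0979  0.7861 -0.7604] 0.042888669477145334 F [-0.1963 -0.3938  0.3844] M [0.0042 0.1528 0.0432] tool-x yaw -0.79254686952276 tilt [0.0002 0.0002]
F tool [ 0.1427 -0.3845 -0.4162]
```

Emit:
jog_arm(
  motion=[
    {"gripper": 30,"tx": 0,"ty": 0.04,"tz": 0,"ax": 0,"ay": 0.06,"az": 0},
    {"gripper": 30,"tx": 0,"ty": 0.04,"tz": 0,"ax": 0,"ay": 0.06,"az": 0},
    {"gripper": 30,"tx": 0,"ty": 0.04,"tz": 0,"ax": 0,"ay": 0.06,"az": 0},
    {"gripper": 30,"tx": 0,"ty": 0.04,"tz": 0,"ax": 0,"ay": 0.06,"az": 0},
  ],
)

```text
clock: 20.3
tcp_pos: [0.5652, -0.1298, 0.0829]
orientation: [-1.417, 0.805, -0.804]
contact_force: [-2.5, 0.4, 0.5]
grip_width: 0.0426
```

```bash
python3 st.py
```

```text
20.3 [ 0.5652 -0.1298  0.0829] [ 0.1917  0.4735 -0.0944  1.8896  0.0605  0.7817 -0.9677] 0.04262623085468276 F [-2.4981  0.4153  0.5087] M [0.1096 0.3356 0.0706] tool-x yaw -1.0324185652994902 tilt [-0.0005  0.0005]
F tool [-1.6377 -0.5073 -1.9319]
```

Emit:
jog_arm(
  motion=[
    {"gripper": 30,"tx": -0.3,"ty": 0.04,"tz": -0.3,"ax": 0,"ay": 0.06,"az": 0},
    {"gripper": 30,"tx": 0,"ty": 0.04,"tz": 0,"ax": 0,"ay": 0.06,"az": 0},
    {"gripper": 30,"tx": 0,"ty": 0.04,"tz": 0,"ax": 0,"ay": 0.06,"az": 0},
    {"gripper": 30,"tx": 0,"ty": 0.04,"tz": 0,"ax": 0,"ay": 0.06,"az": 0},
  ],
)

```text
clock: 20.7
tcp_pos: [0.5656, -0.1291, 0.0829]
orientation: [-1.336, 0.984, -0.985]
contact_force: [0.7, 1.9, 0.4]
grip_width: 0.0431
```

```bash
python3 st.py
```

```text
20.7 [ 0.5656 -0.1291  0.0829] [ 0.1461  0.4714 -0.0372  1.8934  0.0235  0.7763 -1.1734] 0.043106885212340317 F [0.6753 1.9268 0.415 ] M [0.2521 0.0162 0.8362] tool-x yaw -1.2696085117586342 tilt [0.001  0.0003]
F tool [-1.6398 -0.4138  1.217 ]
```

Emit:
jog_arm(
  motion=[
    {"gripper": 30,"tx": 0,"ty": 0,"tz": 0,"ax": 0,"ay": -0.02,"az": 0},
  ],
)

```text
clock: 20.8
tcp_pos: [0.5656, -0.1292, 0.0829]
orientation: [-1.344, 0.968, -0.969]
contact_force: [1.0, 2.3, 0.6]
grip_width: 0.0426
```

```bash
python3 st.py
```

```text
20.8 [ 0.5656 -0.1292  0.0829] [ 0.1498  0.4715 -0.0419  1.8931  0.0266  0.7767 -1.1548] 0.04261989747463737 F [1.0203 2.3359 0.5888] M [ 0.3525 -0.209   0.3676] tool-x yaw -1.2483834925754496 tilt [0.0009 0.0003]
F tool [-1.8922 -0.5872  1.7085]
```

Emit:
jog_arm(
  motion=[
    {"gripper": 30,"tx": 0,"ty": 0,"tz": 0,"ax": 0,"ay": -0.02,"az": 0},
  ],
)

```text
clock: 20.9
tcp_pos: [0.5656, -0.1292, 0.0829]
orientation: [-1.351, 0.953, -0.953]
contact_force: [2.0, 2.2, -0.3]
grip_width: 0.0428
```

```bash
python3 st.py
```

```text
20.9 [ 0.5656 -0.1292  0.0829] [ 0.1544  0.4716 -0.0472  1.8928  0.0292  0.777  -1.1366] 0.042753678914503594 F [ 1.957   2.1794 -0.3456] M [ 0.6137 -0.265  -0.0821] tool-x yaw -1.228097428389554 tilt [0.001  0.0009]
F tool [-1.3949  0.3495  2.5751]
```

Emit:
jog_arm(
  motion=[
    {"gripper": 30,"tx": 0,"ty": 0,"tz": 0,"ax": 0,"ay": -0.02,"az": 0},
  ],
)

```text
clock: 21.0
tcp_pos: [0.5656, -0.1293, 0.083]
orientation: [-1.357, 0.939, -0.939]
contact_force: [2.7, 4.5, -1.0]
grip_width: 0.043
```

```bash
python3 st.py
```

```text
21.0 [ 0.5656 -0.1293  0.083 ] [ 0.1585  0.4716 -0.0521  1.8925  0.032   0.7773 -1.1203] 0.0429732597387231 F [ 2.6948  4.5417 -0.973 ] M [ 0.7809 -0.4021 -0.0617] tool-x yaw -1.2096188436768183 tilt [0.0011 0.0011]
F tool [-3.2957  0.9812  4.1244]
```

Emit:
jog_arm(
  motion=[
    {"gripper": 30,"tx": -0.6,"ty": 0,"tz": 0.7,"ax": 0,"ay": -0.1,"az": 0},
    {"gripper": 30,"tx": -0.4,"ty": 0,"tz": 0.5,"ax": 0,"ay": -0.1,"az": 0},
    {"gripper": 30,"tx": 0,"ty": -0.06,"tz": 0,"ax": 0,"ay": -0.1,"az": 0},
    {"gripper": 30,"tx": 0,"ty": -0.06,"tz": 0,"ax": 0,"ay": -0.1,"az": 0},
    {"gripper": 30,"tx": 0,"ty": -0.06,"tz": 0,"ax": 0,"ay": -0.1,"az": 0},
    {"gripper": 30,"tx": 0,"ty": -0.06,"tz": 0,"ax": 0,"ay": -0.1,"az": 0},
  ],
)

```text
clock: 21.6
tcp_pos: [0.5659, -0.1297, 0.0833]
orientation: [-1.518, 0.475, -0.477]
contact_force: [1.6, 0.6, -0.6]
grip_width: 0.0429
```

```bash
python3 st.py
```

```text
21.6 [ 0.5659 -0.1297  0.0833] [ 0.2698  0.4791 -0.1961  1.8833  0.1273  0.7901 -0.6025] 0.042871756576537655 F [ 1.5681  0.5658 -0.6309] M [ 0.0229 -0.2393 -0.1133] tool-x yaw -0.6081380587760596 tilt [ 0.0009 -0.0005]
F tool [0.963  0.6321 1.3602]
```

Emit:
jog_arm(
  motion=[
    {"gripper": 30,"tx": 0.3,"ty": -0.06,"tz": 0.4,"ax": 0,"ay": -0.1,"az": 0},
    {"gripper": 30,"tx": 0,"ty": -0.06,"tz": 0,"ax": 0,"ay": -0.1,"az": 0},
    {"gripper": 30,"tx": 0,"ty": -0.06,"tz": 0,"ax": 0,"ay": -0.1,"az": 0},
    {"gripper": 30,"tx": 0,"ty": -0.06,"tz": 0,"ax": 0,"ay": -0.1,"az": 0},
    {"gripper": 30,"tx": 0,"ty": -0.06,"tz": 0,"ax": 0,"ay": -0.1,"az": 0},
  ],
)

```text
clock: 22.1
tcp_pos: [0.5664, -0.1298, 0.0836]
orientation: [-1.57, 0.084, -0.086]
contact_force: [1.5, -0.1, 0.1]
grip_width: 0.0427
```

```bash
python3 st.py
```

```text
22.1 [ 0.5664 -0.1298  0.0836] [ 0.3613  0.4911 -0.3149  1.8755  0.205   0.8052 -0.1697] 0.04266235865569511 F [ 1.5284 -0.0631  0.075 ] M [-0.0624 -0.2383 -0.0511] tool-x yaw -0.10835083092407755 tilt [ 0.0009 -0.0008]
F tool [ 1.5264 -0.0735  0.1025]
```

Remaining: 0.45 rad.

Emit:
jog_arm(
  motion=[
    {"gripper": 30,"tx": 0.4,"ty": -0.06,"tz": 0,"ax": 0,"ay": -0.1,"az": 0},
    {"gripper": 30,"tx": 0,"ty": -0.06,"tz": 0,"ax": 0,"ay": -0.1,"az": 0},
    {"gripper": 30,"tx": 0,"ty": -0.06,"tz": 0,"ax": 0,"ay": -0.1,"az": 0},
    {"gripper": 30,"tx": 0,"ty": -0.06,"tz": 0,"ax": 0,"ay": -0.1,"az": 0},
    {"gripper": 30,"tx": 0,"ty": -0.03,"tz": 0,"ax": 0,"ay": -0.05,"az": 0},
    {"gripper": 30,"tx": 0,"ty": 0,"tz": 0,"ax": 0,"ay": 0,"az": 0},
    {"gripper": 30,"tx": 0,"ty": 0,"tz": 0,"ax": 0,"ay": 0,"az": 0},
    {"gripper": 30,"tx": 0,"ty": 0,"tz": 0,"ax": 0,"ay": 0,"az": 0},
  ],
)

```text
clock: 22.9
tcp_pos: [0.5668, -0.1297, 0.0839]
orientation: [-1.556, -0.264, 0.263]
contact_force: [1.7, -1.7, 1.1]
grip_width: 0.0429
```

```bash
python3 st.py; python3 - <<'E'
from h import *
import cv2
np.set_printoptions(precision=4,suppress=True)
im=vision.grab_frame("scene")[:,:,::-1]
cv2.imwrite("pics/v20.png",cv2.resize(im[140:260,230:380],None,fx=5,fy=5,interpolation=cv2.INTER_CUBIC))
im2=vision.grab_frame("top")[:,:,::-1];cv2.imwrite("pics/v20t.png",im2)
print(get_obs()["qvel"],get_obs()["clock"])
E
```

```text
22.9 [ 0.5668 -0.1297  0.0839] [ 0.4405  0.5062 -0.4196  1.8687  0.2743  0.8223  0.2152] 0.042896301176256126 F [ 1.7095 -1.6576  1.0972] M [-0.4881 -0.414   0.0644] tool-x yaw 0.3357258060722741 tilt [ 0.0008 -0.001 ]
F tool [ 1.0684 -1.0941 -2.1296]
[ 0.0005  0.0003 -0.001   0.0005  0.0005  0.0007  0.0012] 23.0
```

View pics/v20.png

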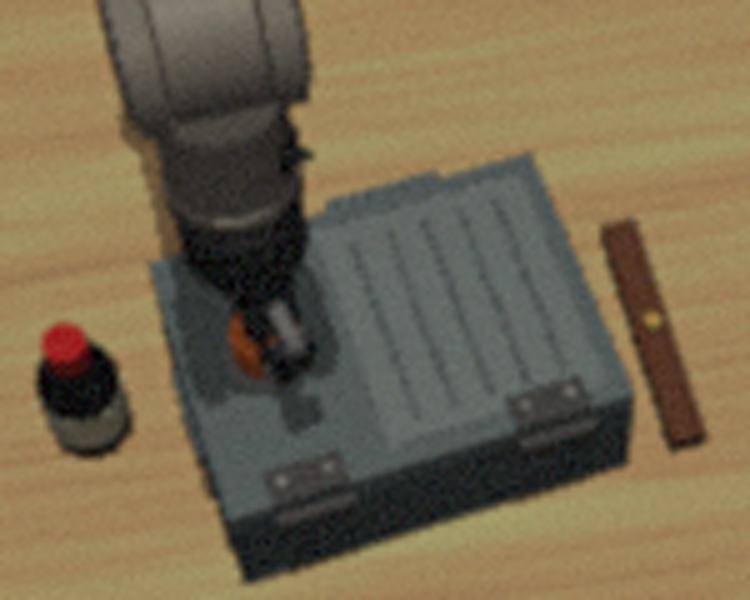

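View pics/v20t.png

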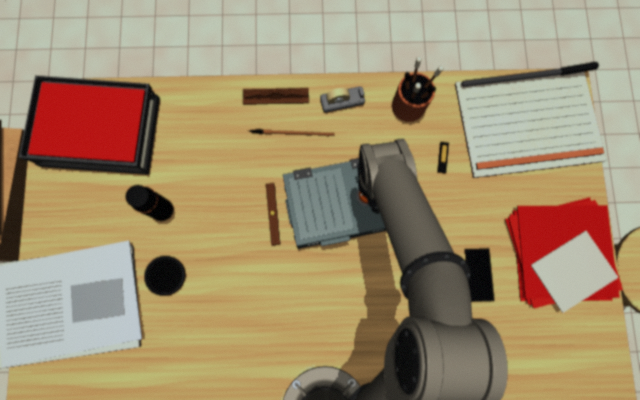

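The lid is shut, the cap is backed off 1.565 rad from its stop and still gripped, and the bystanders look unmoved. Handing in.

```bash
python3 - <<'E'
from bench import ticket
print(ticket.hand_in())
E
```

```text
the job is handed in; nothing more can be done
None
```

The lid is shut, and the cap was screwed down to its stop, then backed off about a quarter turn. I handed in at about 23 s with the cap still gripped and at rest.

**Lid:** I pushed it down slowly with the closed fingertips at about 2–3 N until it hit a hard stop. The force reached 24 N there and the motion ended. The pictures afterwards showed the lid level and shut.

**Cap:** I gripped it at 40 N and turned it clockwise about 3.4–3.6 rad. The turning moment then rose from about 0.06 to 0.84 N m, which I took as the bottom. I took the zero where the moment reversed, and backed off 1.565 rad from there by tool angle (a quarter turn is 1.571).

**Last checks:** joint speeds were near zero, the finger opening was 42.9 mm, and the outside forces were about 2–3 N. Comparing pictures by eye, the other items had not moved.

**What disagreed or could not be checked:**
- **Fingertip position:** in use, the fingertips sat about 22 mm behind the reported TCP instead of 14 mm ahead of it. Both the lid contact and the pictures showed this. I set the grasp height from those instead of from the stated tool frame.
- **Pads at the stop:** they probably slipped a little on the cap, which is why I measured the quarter turn from the moment reversal.
- **Index line:** the fingers hid it at the end, so I could not confirm the final cap angle by eye.

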